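# Load the gasket press and set its load

## Task

Swing the press's arm well clear of its round plate, then stack the pack centred on the plate: the wide steel seat disc at the bottom, every black gasket disc on it, and the small thick steel cap disc on top. When the pack is stacked, swing the arm back home over it against its stop, and see that the regulator's sleeve is set to mark 6, clicked in. Leave the other fittings on the bench where they are.

Things in the scene. Friction and masses are not known exactly. Their poses are not given: they have to be found in the camera images.
- plate_top (a point): centre of the top face of the gasket press's round steel plate, diameter 120 mm, 22 mm above the bench. Its x axis points from the plate's centre to the swing arm's post, z up.
- rig: the press's grey base, bolted down; origin on the bench under the plate's centre, axes as plate_top. 10 mm high, from 80 mm on -x to 155 mm on +x, 75 mm to either side. At x = 125 mm stands the arm's steel post, radius 9 mm (16 mm up to 40 mm high), 120 mm tall with the arm's hub of radius 14 mm. A pack is at most 72 mm high and passes beneath the arm.
- swing (a joint): the press's blue swing arm, turning level about the post. 0 rad = home, over the plate's centre against its stop; it grows as the arm swings clear, clockwise seen from above, to the stop at 1.7 rad (free end towards +y of the plate). Friction of 0.12 N m keeps it where it is left. Bar 20 mm wide, underside 102 mm and top 116 mm above the bench.
- bar_knob (a point): grip point of the upright black round knob (diameter 22 mm, 38 mm tall, from 116 to 154 mm above the bench) on the arm's free end, 160 mm from the arm's pivot; the point lies on the knob's axis 136 mm above the bench. x of this frame points from the knob to the pivot.
- bar_pivot (a point): point on the swing arm's upright axis, 102 mm above the bench (fixed to the base).
- sleeve (a joint): the load regulator's knurled aluminium sleeve, turning about an upright axis: 0.4 rad per scale mark, mark 0 = 0 rad, mark 6 = 2.4 rad, mark 8 = 3.2 rad, stops just beyond both ends; grows counter-clockwise seen from above. It clicks into a detent at every mark (about 0.2 N m to leave one). A dark pointer stripe on its top and a white one on its flange show the mark.
- sleeve_grip (a point): point on the sleeve's axis, 76 mm above the bench, at the height to grip: a cylinder of diameter 42 mm over the knurls, from 57 to 93 mm above the bench, on a flange of diameter 62 mm (51 to 57 mm high).
- regulator: the regulator's black housing, 110 x 110 x 50 mm, bolted down; origin under its centre, beneath the sleeve's axis. On its top nine white ticks, marks 0 to 8, run counter-clockwise round the sleeve, longer at 0, 4 and 8: mark 0 on the housing's +y side, mark 4 on its -x side (towards the robot), mark 8 on its -y side. Two brass ports on the +x side stand out 20 mm.
- seat: steel seat disc, the widest: diameter 64 mm, 14 mm thick, about 0.3 kg; round, axis upright (its z); origin at the disc's very centre, half its thickness up. Both faces are alike; flat on the bench at the start.
- cap: steel cap disc, the smallest in diameter and the thickest: diameter 46 mm, 18 mm thick, about 0.2 kg; round, axis upright (its z); origin at the disc's very centre, half its thickness up. Both faces are alike; flat on the bench at the start.
- gasket1: black hard-rubber gasket disc, diameter 58 mm, 10 mm thick, 45 g (two to four such are present, all alike); round, axis upright (its z); origin at the disc's very centre, half its thickness up. Both faces are alike; flat on the bench at the start.
- gasket2: black hard-rubber gasket disc, diameter 58 mm, 10 mm thick, 45 g (two to four such are present, all alike); round, axis upright (its z); origin at the disc's very centre, half its thickness up. Both faces are alike; flat on the bench at the start.
- gasket3: black hard-rubber gasket disc, diameter 58 mm, 10 mm thick, 45 g (two to four such are present, all alike); round, axis upright (its z); origin at the disc's very centre, half its thickness up. Both faces are alike; flat on the bench at the start.
- gasket4: black hard-rubber gasket disc, diameter 58 mm, 10 mm thick, 45 g (two to four such are present, all alike); round, axis upright (its z); origin at the disc's very centre, half its thickness up. Both faces are alike; flat on the bench at the start.
- nut: bystander: steel hexagon nut, 34 mm across, 22 mm high, standing among the discs; origin at the centre of the underside
- ferrule: bystander: steel hose ferrule, a tube of diameter 32 mm, 40 mm high, standing on end among the discs; origin at the centre of the underside
- adapter: bystander: brass adapter, hexagon 30 mm across and 14 mm high with a stub of 20 mm on it, 36 mm in all; origin at the centre of the underside
There are look-alikes about, which are no part of the job. What is shaped like the gasket3 but green or yellow is not meant.

How it is judged:
By the outcome, as a careful person would: the job done as asked, in the order asked, and still so for the second after the job is handed in, with the robot touching nothing.
Of gasket1, gasket2, gasket3, gasket4 only 2 to 4 are there at a start; the rules pass over those that are not, and their reading is None.
At some moment in a run one of gasket1, gasket2, gasket3, gasket4 may be knocked a few centimetres aside while the robot is not near it.
Once in a run the grip may slacken for a moment while it holds something.
It also fails if it takes over 210 s, if anything falls off the work surface, if the arm or the gripper's body presses on something with over 40 N, if the wrist force passes 120 N, or if a joint passes its speed limit or range.

## Robot

A 6-joint arm with a two-finger parallel gripper is mounted at the origin on the work surface. World frame = base frame: x ahead of the robot, y to its left, z up, the work surface at z = 0. Lengths are in m, angles in degrees, forces in N, time in s.
With the tool pointing down it reaches from about 0.4 to 0.825 m from the base axis. Payload 7 kg.
Tool frame: the origin (TCP) lies at the very end of the fingers, on their centre line; the grasp point (between the pads) lies 19 mm behind it (ctrl.grip_depth is the distance from the TCP to the grasp point, in m); z points along the fingers, y is the line along which they close (so a half turn about z gives the same grasp; the last joint's range is limited). The gripper opens to 88 mm and grips with 3 to 60 N. Pads are 19 mm wide; open, the fingers measure 130 mm over their backs; the gripper's body (78 mm by 193 mm) begins 47 mm behind the grasp point.
Start: joints at [87.84, 20.546, 0.682, 0, -70.136, -16.507], TCP at [0.216, 0.639, 0.227] pointing down, gripper open.
Joint ranges: [-176.03, 176.03], [-82.01, 121.73], [-58.28, 71.71], [-173.87, 95.51], [-174.79, -0.11], [-173.66, 173.66]. Speed limits (degrees/s): [136.94, 136.94, 172.46, 180, 180, 180].

## Interface

Orientations are given as [roll, pitch, yaw] about the fixed x, y, z axes, in that order (R = Rz(yaw) Ry(pitch) Rx(roll)).
In Python, from plant import get_obs, eyes, ctrl, spotter gives the robot as it stands.
- The arm moves only by the shell command python3 -m crank 'ROWS'. ROWS is JSON, one flat list of numbers, 7 for each row, row after row: the turn, a rotation vector about the tool's x, y, z in rad, then the shift along the tool's x, y, z in mm, then the opening, from 0 (shut) to 1 (fully open). A call has 1 to 5 rows; each row shifts and turns the commanded pose from where the row before left it, along the tool's axes as they then stand; what a row does not reach is not made up. A row lasts 1/8 s, in which the tool goes at most 62.5 mm and 10.7 degrees, less where a joint would pass 70% of its speed; a pose out of reach is approached as far as the arm can. A call is refused whole if a number of a shift passes 62.5 or a number of a turn 0.188, either way. A call with a gripper value outside its range is refused whole. The fingers move at their own pace and stop on an object; the grip force is fixed at half the most. Time passes only in rows, so rows that do not move let the fingers close. It gives the time, the measured TCP pose, the force, the opening and the grip force at its end, in the units of the state.
- get_obs(): the state, without advancing time (a new reading comes with each control period).
- eyes.snapshot(name): name is "scene" or "top"; returns the picture (480x640x3 uint8, blue, green, red); there is no depth.
- eyes.camera_model(name): a dict with "fx", "fy", "cx", "cy" (pixels), "extrinsics" (4x4, takes a point from camera to world coordinates). Camera axes: x right, y down, z forward; pixel columns grow to the right and rows downward; lengths in m; the calibration is good to about 2 mm. A picture is of the moment at which its call begins. camera_model takes no time and is no camera call.
- ctrl.close_job(): hands the job in; it is judged then, once.
Trained networks look in the newest picture that a camera, given by its name, has taken for a name from the list of things; names that differ only in an ending like _2 or _b are one class to them, and where a whole thing is asked for, a point or a joint stands for the part that bears it (a point fixed in the world has none). Each returns a list of dicts, best first, with "p" (0 to 1); they miss things now and then, are a little off and sometimes report something else, mostly with a low value. They report only what shows in the picture. A call takes as long as a camera call. They do not tell look-alikes from the thing itself.
- spotter.outline_of(camera, target): "region" (480x640 bool, what is visible of it) and "rect" ([left, top, width, height] in pixels, round what is visible of it).
- spotter.place_of(camera, target): "location" ([column, row] in pixels: a listed point, or the origin of a listed thing).
The state is a dict: "clock": time; "joint_pos": joint angles; "qvel": joint speeds; "tau": joint torques, N m; "tool_pos": TCP position; "orientation": TCP orientation; "force": force on the tool from outside, world axes, zero at the start; "moment": the same for the moment, N m; "opening": finger opening in m; "gripper_force": force on a finger pad.
Only numpy, scipy, OpenCV 4.12 (cv2) and the standard library are available. Lean on these libraries where they do the work, as an engineer would, in place of code of your own. Each camera call takes 0.05 s, during which the arm holds its last target. There are 200 camera calls.

## Working session

There is one attempt and no reset: what is moved stays moved. The work goes in short steps, Python scripts to look and compute and a shell command to move; the robot and the scene stay as the last step left them, time stands still between calls to the robot, and variables do not carry over. Pictures are saved under pics/ and viewed, at most 14 in all, crops included, and the job is handed in when it is done.

```bash
ls; mkdir -p pics; python3 - <<'E'
from plant import get_obs, eyes, ctrl, spotter
import cv2
print(get_obs(), ctrl.grip_depth)
for n in ("scene","top"):
    cv2.imwrite(f"pics/{n}0.png",eyes.snapshot(n)); print(n,eyes.camera_model(n))
E
```

```text
pics
{'clock': 0.0, 'joint_pos': array([ 8.78399063e+01,  2.05908692e+01,  6.32911675e-01, -2.05945017e-02,
       -7.01340558e+01, -1.65063045e+01]), 'qvel': array([ 0.09966455, -0.06360614,  0.05897276,  0.02785058, -0.12483653,
        0.10392508]), 'tau': array([ 4.12254713e-04, -5.82725966e+01,  2.93059534e+01,  6.99706256e+00,
        6.86616695e-03, -1.69444907e-04]), 'tool_pos': array([0.21591149, 0.63902127, 0.22562102]), 'orientation': array([ 1.79906278e+02, -7.58332129e-03, -1.86734060e+01]), 'force': array([-0.36898515,  0.77504802, -0.39082869]), 'moment': array([-0.03601462,  0.00098674,  0.04590708]), 'gripper_force': 0.0, 'opening': 0.08742488181265817} 0.0188
scene {'fx': 562.5990003515951, 'fy': 562.5990003515951, 'cx': 324.0659986416185, 'cy': 238.89208695373318, 'extrinsics': array([[-0.52895057,  0.61315883, -0.58672612,  1.13044656],
       [ 0.84853512,  0.37061363, -0.37766875,  0.4542219 ],
       [-0.01412223, -0.69762582, -0.71632309,  0.91880473],
       [ 0.        ,  0.        ,  0.        ,  1.        ]])}
top {'fx': 511.5387745798365, 'fy': 511.5387745798365, 'cx': 315.65740303365334, 'cy': 240.29956645215867, 'extrinsics': array([[-0.02434643, -0.98026608,  0.19617763,  0.25584644],
       [-0.99963427,  0.02156072, -0.01632339,  0.03287066],
       [ 0.01177154, -0.1965033 , -0.9804325 ,  1.29872545],
       [ 0.        ,  0.        ,  0.        ,  1.        ]])}
```

View pics/scene0.png

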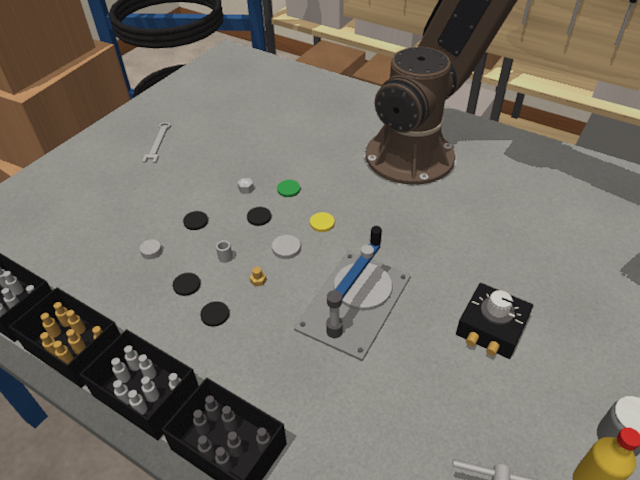

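View pics/top0.png

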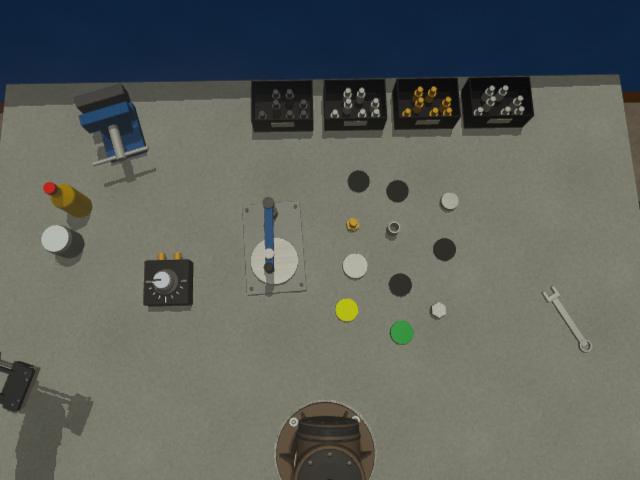

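```bash
cat > h.py <<'E'
from plant import get_obs, eyes, ctrl, spotter
import numpy as np, cv2
from scipy.spatial.transform import Rotation as Rn
def ray(c,uv,z):
    m=eyes.camera_model(c);T=m["extrinsics"]
    d=T[:3,:3]@np.array([(uv[0]-m["cx"])/m["fx"],(uv[1]-m["cy"])/m["fy"],1])
    return (T[:3,3]+d*(z-T[2,3])/d[2])[:2]
def pix(c,P):
    m=eyes.camera_model(c);T=m["extrinsics"];q=T[:3,:3].T@(np.array(P)-T[:3,3])
    return np.array([m["fx"]*q[0]/q[2]+m["cx"],m["fy"]*q[1]/q[2]+m["cy"]])
def state():
    o=get_obs();return o["tool_pos"],Rn.from_euler("xyz",o["orientation"],degrees=True)
def togo(P,yaw=None):
    """shift in tool axes (mm) of TCP to P (world), and tool-z turn to yaw (tool down)"""
    p,R=state()
    print("to go mm",(R.inv().apply(np.array(P)-p)*1000).round(1),"at",p.round(4),get_obs()["orientation"].round(2))
    if yaw is not None:
        v=(R.inv()*Rn.from_euler("xyz",[180,0,yaw],degrees=True)).as_rotvec();print("turn",v.round(4))
E
python3 - <<'E'
from h import *
Z=dict(plate_top=.022,rig=0,bar_knob=.136,bar_pivot=.102,sleeve_grip=.076,regulator=0,seat=.007,cap=.009,gasket1=.005,nut=0,ferrule=0,adapter=0)
for c in("scene","top"):
    eyes.snapshot(c)
    for t,z in Z.items():
        for r in spotter.place_of(c,t)[:6]:
            print(c,t,round(r["p"],2),np.round(r["location"],1),ray(c,r["location"],z).round(4))
E
```

```text
scene plate_top 0.84 [362.9 281.5] [0.4588 0.1153]
scene rig 0.95 [364.  288.4] [0.4575 0.1182]
scene rig 0.2 [225.1 256. ] [ 0.5367 -0.1903]
scene bar_knob 0.96 [377.2 237.9] [0.4336 0.1284]
scene bar_pivot 0.75 [334.5 301.6] [0.5873 0.1245]
scene sleeve_grip 0.6 [498.2 302.8] [0.4132 0.3774]
scene regulator 0.81 [491.3 329.1] [0.4178 0.3814]
scene regulator 0.4 [256.9 218.5] [ 0.403  -0.2021]
scene seat 0.84 [284.8 245.4] [ 0.4464 -0.091 ]
scene cap 0.63 [149.9 252.6] [ 0.6212 -0.3337]
scene cap 0.24 [285.6 245.9] [ 0.4482 -0.0874]
scene gasket1 0.89 [258.9 213.7] [ 0.3912 -0.2043]
scene gasket1 0.86 [289.3 186.8] [ 0.2729 -0.1978]
scene gasket1 0.62 [213.8 310. ] [ 0.6682 -0.1124]
scene gasket1 0.61 [197.5 221.7] [ 0.4879 -0.3117]
scene gasket1 0.6 [321.6 221.2] [ 0.3359 -0.0631]
scene gasket1 0.58 [185.6 286.4] [ 0.6512 -0.2032]
scene nut 0.34 [374.9 235.3] [0.3079 0.0634]
scene ferrule 0.5 [224.6 259.6] [ 0.5457 -0.1845]
scene adapter 0.55 [289.4 248.3] [ 0.4432 -0.0812]
scene adapter 0.53 [255.3 278.7] [ 0.5547 -0.0932]
top plate_top 0.97 [275.3 263.4] [0.4542 0.1148]
top rig 0.98 [275.7 262.2] [0.4607 0.1151]
top rig 0.62 [273.5 262.2] [0.4608 0.1208]
top bar_knob 0.73 [271.6 269.7] [0.4221 0.116 ]
top bar_pivot 0.62 [269.6 203.2] [0.5892 0.1221]
top regulator 0.96 [169.2 282.4] [0.4149 0.3857]
top seat 0.71 [354.7 262.4] [ 0.4545 -0.087 ]
top gasket1 0.9 [400.  333.2] [ 0.2739 -0.1932]
top gasket1 0.84 [396.5 188.1] [ 0.6504 -0.2054]
top gasket1 0.83 [442.5 249.4] [ 0.4836 -0.315 ]
top gasket1 0.8 [346.3 306.2] [ 0.3439 -0.0616]
top gasket1 0.72 [355.2 182.3] [ 0.6687 -0.0969]
top gasket1 0.56 [398.7 282. ] [ 0.4019 -0.1972]
top nut 0.75 [399.  281.8] [ 0.403  -0.1989]
top nut 0.72 [437.5 313. ] [ 0.3218 -0.2918]
top ferrule 0.56 [388.3 228.4] [ 0.5432 -0.1788]
top adapter 0.47 [351.6 223.6] [ 0.5581 -0.0836]
top adapter 0.47 [171.7 281.6] [0.4168 0.3794]
```

The scene shows four black gaskets (scene px ~(195,220), (259,216), (186,284), (215,313)), the seat at (286,246) and the cap at (150,249). The arm is home over the plate, and the regulator is on the right. The green and yellow discs are decoys.

```bash
cat >> h.py <<'E'
def disc(c,im,P,z,r,kind):
    """refine a disc centre near P (world xy), mid height z, radius r: centroid of the dark/bright blob"""
    u=pix(c,[*P,z]); s=int(45 if c=="top" else 50)
    x0,y0=int(u[0])-s//1,int(u[1])-s//1
    w=im[y0:y0+2*s,x0:x0+2*s]; g=w.max(2); sat=w.max(2).astype(int)-w.min(2)
    bg=np.median(g)
    m=((g<55) if kind=="dark" else ((g>bg+25)&(sat<30))).astype(np.uint8)
    n,l,st,ce=cv2.connectedComponentsWithStats(m)
    k=[i for i in range(1,n) if st[i,4]>100]
    if not k: return None
    i=min(k,key=lambda i:np.hypot(*(ce[i]-(u-[x0,y0]))))
    # compare with the centroid of the model silhouette
    return ray(c,ce[i]+[x0,y0],z),st[i,4]
def survey(D):
    for c in("scene","top"):
        im=eyes.snapshot(c)
        for k,(P,z,r,kind) in D.items():
            d=disc(c,im,P,z,r,kind); print(c,k,None if d is None else (d[0].round(4),d[1]))
E
python3 - <<'E'
from h import *
D={"seat":((.452,-.089),.007,.032,"b"),"cap":((.621,-.334),.009,.023,"b"),"A":((.40,-.2),.005,.029,"dark"),"B":((.668,-.105),.005,.029,"dark"),"C":((.487,-.313),.005,.029,"dark"),"D":((.65,-.204),.005,.029,"dark")}
survey(D)
im=eyes.snapshot("top");cv2.imwrite("pics/reg.png",cv2.resize(im[240:325,120:215],None,fx=6,fy=6,interpolation=2))
togo([.424,.119,.225],0)
E
```

```text
scene seat (array([ 0.4448, -0.0917]), np.int32(324))
scene cap (array([ 0.6055, -0.3461]), np.int32(135))
scene A (array([ 0.3977, -0.1997]), np.int32(337))
scene B (array([ 0.6747, -0.1054]), np.int32(537))
scene C (array([ 0.4873, -0.319 ]), np.int32(348))
scene D (array([ 0.6456, -0.2066]), np.int32(467))
top seat (array([ 0.4471, -0.0868]), np.int32(464))
top cap (array([ 0.6131, -0.342 ]), np.int32(211))
top A (array([ 0.3956, -0.1996]), np.int32(379))
top B (array([ 0.6721, -0.1054]), np.int32(344))
top C (array([ 0.4846, -0.3192]), np.int32(370))
top D (array([ 0.6432, -0.2065]), np.int32(352))
to go mm [363.6 426.5   1.6] at [0.2161 0.6395 0.2266] [-180.      0.    -18.67]
turn [-0.      0.     -0.3258]
```

View pics/reg.png

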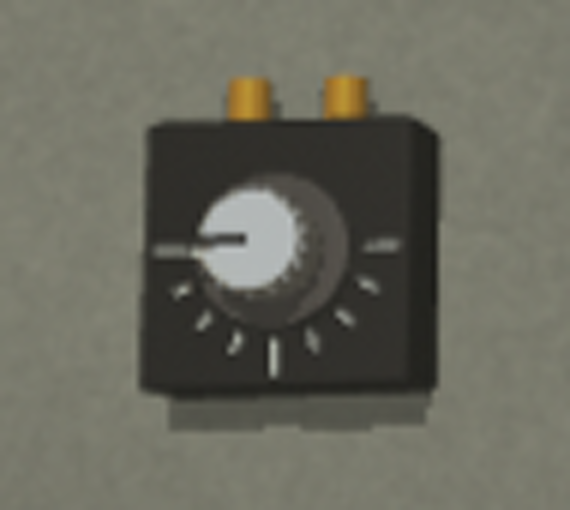

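The regulator crop shows the pointer at the long tick on the left, which is the housing's +y side, so the sleeve is at mark 0. I'm moving over the knob now.

```bash
python3 -m crank '[0,0,-0.163,0,0,0,0.6, 0,0,-0.163,0,0,0,0.6, 0,0,0,20,50,0,0.6, 0,0,0,20,50,0,0.6, 0,0,0,20,50,0,0.6]'
python3 -m crank '[0,0,0,20,50,0,0.6, 0,0,0,20,50,0,0.6, 0,0,0,20,50,0,0.6, 0,0,0,20,50,0,0.6, 0,0,0,20,50,0,0.6]'
python3 -m crank '[0,0,0,20,50,0,0.6, 0,0,0,20,50,0,0.6, 0,0,0,4,10,0,0.6, 0,0,0,0,0,0,0.6]'
python3 - <<'E'
from h import *
togo([.424,.119,.125],0)
for c in("scene","top"):
    im=eyes.snapshot(c)
    for r in spotter.place_of(c,"bar_knob")[:2]: print(c,r["p"],r["location"],ray(c,r["location"],.136))
    for t,z in(("plate_top",.022),("bar_pivot",.102)):
        for r in spotter.place_of(c,t)[:1]: print(c,t,r["p"],ray(c,r["location"],z))
E
```

```text
clock: 2.17
tool_pos: [0.2765, 0.488, 0.2266]
orientation: [-180.0, -0.0, 0.0]
force: [2.0, 0.8, 0.2]
opening: 0.0531
gripper_force: 0.0
clock: 2.8
tool_pos: [0.3765, 0.238, 0.227]
orientation: [-180.0, -0.0, 0.0]
force: [0.7, 0.0, -0.3]
opening: 0.0524
gripper_force: 0.0
clock: 3.3
tool_pos: [0.4204, 0.1291, 0.2267]
orientation: [-180.0, -0.0, -0.1]
force: [-0.8, 0.4, 0.6]
opening: 0.0527
gripper_force: 0.0
to go mm [  3.6  10.1 101.7] at [0.4204 0.1291 0.2267] [-1.7998e+02 -2.0000e-02 -1.0000e-01]
turn [-0.0004 -0.0003 -0.0018]
scene 0.65 [376.7, 235.5] [0.42831999 0.12448437]
scene plate_top 0.81 [0.46199661 0.11570612]
scene bar_pivot 0.56 [0.58607886 0.12035664]
top 0.37 [438.7, 310.4] [ 0.32065091 -0.26091581]
top bar_pivot 0.68 [0.5814814  0.12166706]
```

```bash
python3 -m crank '[0,0,0,5,10,30,0.6, 0,0,0,0,0,40,0.6, 0,0,0,0,0,33,0.6, 0,0,0,0,0,0,0]'
python3 -m crank '[0,0,0,0,0,0,0,0,0,0,0,0,0,0,0,0,0,0,0,0,0,0,0,0,0,0,0,0]'
```

```text
clock: 4.2
tool_pos: [0.4237, 0.1187, 0.1218]
orientation: [179.8, 0.2, 0.0]
force: [0.9, -0.6, -0.6]
opening: 0.0474
gripper_force: 0.0
clock: 4.7
tool_pos: [0.4259, 0.1201, 0.1247]
orientation: [-179.9, -0.1, 0.0]
force: [-2.9, 1.0, 7.6]
opening: 0.0214
gripper_force: 30.0
```

```bash
python3 -m crank '[0,0,0,2,-20,0,0, 0,0,0,3,-20,0,0, 0,0,0,6.5,-19,0,0, 0,0,0,8,-18,0,0]'
python3 -m crank '[0,0,0,11,-17,0,0, 0,0,0,12,-15.5,0,0, 0,0,0,14.5,-13.5,0,0, 0,0,0,16,-12,0,0]'
python3 -m crank '[0,0,0,17.5,-9.5,0,0, 0,0,0,18.5,-7.5,0,0, 0,0,0,19.5,-5,0,0, 0,0,0,20,-3,0,0, 0,0,0,16,0,0,0]'
```

```text
clock: 5.2
tool_pos: [0.4443, 0.1963, 0.1242]
orientation: [180.0, 0.0, -0.0]
force: [-1.8, -4.3, 4.5]
opening: 0.0214
gripper_force: 30.0
clock: 5.7
tool_pos: [0.4979, 0.2545, 0.1239]
orientation: [180.0, 0.1, -0.0]
force: [-5.0, -2.0, 5.7]
opening: 0.0212
gripper_force: 30.0
clock: 6.32
tool_pos: [0.5906, 0.2834, 0.1239]
orientation: [-179.7, -0.1, 0.0]
force: [-3.7, 14.8, -0.5]
opening: 0.0214
gripper_force: 30.0
```

```bash
python3 -m crank '[0,0,0,0,0,0,0.6,0,0,0,0,0,0,0.6,0,0,0,0,0,0,0.6]'
python3 -m crank '[0,0,0,0,0,-30,0.8,0,0,0,0,0,-40,0.9,0,0,0,0,0,-20,0.95,0,0,0,-18,46,0,0.95,0,0,0,-18,46,0,0.95]'
python3 -m crank '[0,0,0,-18,46,0,0.95,0,0,0,-18,46,0,0.95,0,0,0,-18,46,0,0.95,0,0,0,-18,46,0,0.95,0,0,0,-18,46,0,0.95]'
python3 - <<'E'
from h import *
D={"seat":((.449,-.089),.014,.032,"b"),"cap":((.613,-.342),.018,.023,"b"),"plate":((.459,.115),.022,.06,"b"),"A":((.40,-.2),.005,.029,"dark"),"B":((.668,-.105),.005,.029,"dark"),"C":((.487,-.313),.005,.029,"dark"),"D":((.65,-.204),.005,.029,"dark")}
survey(D)
for c in("scene","top"):
    cv2.imwrite(f"pics/{c}1.png",eyes.snapshot(c))
    for t,z in dict(plate_top=.022,bar_pivot=.102,bar_knob=.136,seat=.007,cap=.009).items():
        for r in spotter.place_of(c,t)[:1]: print(c,t,round(r["p"],2),ray(c,r["location"],z).round(4))
togo([.449,-.089,.002],0)
E
```

```text
clock: 6.7
tool_pos: [0.5893, 0.2791, 0.1235]
orientation: [180.0, 0.0, 0.0]
force: [0.7, -0.5, 0.4]
opening: 0.0461
gripper_force: 0.0
clock: 7.32
tool_pos: [0.5528, 0.1864, 0.2136]
orientation: [180.0, 0.0, 0.1]
force: [0.7, -0.0, 0.7]
opening: 0.0831
gripper_force: 0.0
clock: 7.95
tool_pos: [0.4625, -0.044, 0.2139]
orientation: [-180.0, -0.0, 0.0]
force: [0.4, -0.4, -0.6]
opening: 0.0832
gripper_force: 0.0
scene seat (array([ 0.4509, -0.0875]), np.int32(327))
scene cap (array([ 0.6066, -0.3389]), np.int32(115))
scene plate (array([0.4627, 0.1187]), np.int32(1837))
scene A (array([ 0.3981, -0.1995]), np.int32(328))
scene B (array([ 0.6747, -0.1054]), np.int32(533))
scene C (array([ 0.4872, -0.3191]), np.int32(340))
scene D (array([ 0.6458, -0.2064]), np.int32(463))
top seat (array([ 0.4227, -0.1022]), np.int32(2841))
top cap (array([ 0.6106, -0.3395]), np.int32(212))
top plate (array([0.4352, 0.056 ]), np.int32(911))
top A (array([ 0.4956, -0.1211]), np.int32(259))
top B (array([ 0.5658, -0.1146]), np.int32(330))
top C (array([ 0.4879, -0.3147]), np.int32(160))
top D (array([ 0.5532, -0.1249]), np.int32(407))
scene plate_top 0.79 [0.459  0.1159]
scene bar_pivot 0.66 [0.5891 0.1239]
scene bar_knob 0.64 [0.5886 0.2826]
scene seat 0.93 [ 0.452  -0.0907]
scene cap 0.69 [ 0.6173 -0.339 ]
top plate_top 0.81 [0.4588 0.1152]
top bar_pivot 0.16 [ 0.3903 -0.1775]
top bar_knob 0.62 [0.5901 0.2772]
top seat 0.93 [ 0.4453 -0.0856]
top cap 0.61 [ 0.6041 -0.3447]
to go mm [-14.8  46.9 211.4] at [ 0.4638 -0.0421  0.2134] [1.8e+02 2.0e-02 5.0e-02]
turn [0.0001 0.0003 0.0009]
```

View pics/scene1.png

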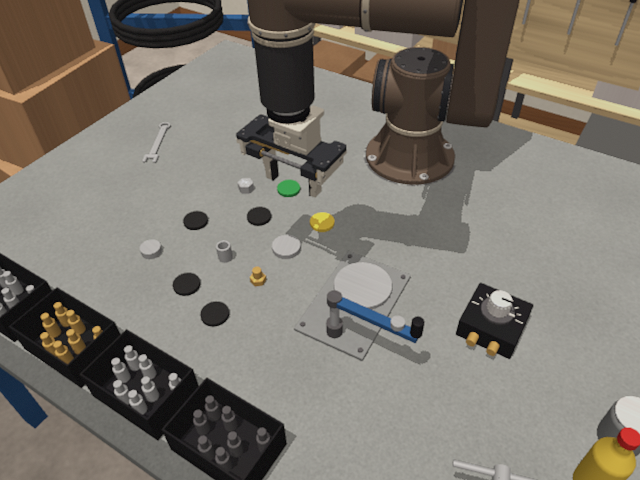

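The picture shows the arm well clear, with the knob at (417,327), and the plate free at (363,284). I'm going down on the seat. For each disc I'll squeeze along x, turn 90°, then squeeze along y so the grasp centres it.

```bash
python3 -m crank '[0,0,0,-16,46,0,0.95,0,0,0.1745,0,0,20,0.95,0,0,0.1745,0,0,20,0.95,0,0,0.1745,0,0,20,0.95,0,0,0.1745,0,0,20,0.95]'
python3 -m crank '[0,0,0.1745,0,0,20,0.95,0,0,0.1745,0,0,20,0.95,0,0,0.1745,0,0,20,0.95,0,0,0.1745,0,0,20,0.95,0,0,0.1745,0,0,20,0.95]'
python3 -m crank '[0,0,0,0,0,0,0.95]'
python3 - <<'E'
from h import *
togo([.448,-.088,.003],-90)
E
```

```text
clock: 9.28
tool_pos: [0.4478, -0.0884, 0.133]
orientation: [-180.0, -0.0, -40.3]
force: [1.7, 1.0, -0.7]
opening: 0.0836
gripper_force: 0.0
clock: 9.9
tool_pos: [0.448, -0.0883, 0.033]
orientation: [-180.0, -0.0, -90.3]
force: [0.0, -0.4, -0.8]
opening: 0.0832
gripper_force: 0.0
clock: 10.02
tool_pos: [0.4467, -0.0886, 0.0325]
orientation: [179.8, -0.0, -89.9]
force: [-0.3, 0.2, -0.1]
opening: 0.0834
gripper_force: 0.0
to go mm [-0.6 -1.4 29.5] at [ 0.4467 -0.0886  0.0325] [ 1.7982e+02 -4.0000e-02 -8.9900e+01]
turn [ 0.0031 -0.0007  0.0017]
```

```bash
python3 -m crank '[0,0,0,0,0,20,0.95,0,0,0,0,0,9,0.95,0,0,0,0,0,0,0,0,0,0,0,0,0,0,0,0,0,0,0,0,0]'
python3 -m crank '[0,0,0,0,0,0,0,0,0,0,0,0,0,0.9,0,0,0,0,0,0,0.95,0,0,0,0,0,0,0.95]'
python3 -m crank '[0,0,-0.1745,0,0,0,0.95,0,0,-0.1745,0,0,0,0.95,0,0,-0.1745,0,0,0,0.95,0,0,-0.1745,0,0,0,0.95,0,0,-0.1745,0,0,0,0.95]'
python3 -m crank '[0,0,-0.1745,0,0,0,0.95,0,0,-0.1745,0,0,0,0.95,0,0,-0.1745,0,0,0,0.95,0,0,-0.1745,0,0,0,0.95,0,0,0,0,0,0,0]'
python3 -m crank '[0,0,0,0,0,0,0,0,0,0,0,0,0,0,0,0,0,0,0,0,0]'
```

```text
clock: 10.65
tool_pos: [0.4481, -0.0884, 0.0052]
orientation: [-179.9, 0.0, -89.9]
force: [-0.7, 0.2, 2.3]
opening: 0.0632
gripper_force: 30.0
clock: 11.15
tool_pos: [0.4476, -0.0885, 0.0045]
orientation: [180.0, -0.0, -90.0]
force: [0.3, 0.3, 0.5]
opening: 0.0823
gripper_force: 0.0
clock: 11.78
tool_pos: [0.4476, -0.0885, 0.0044]
orientation: [180.0, 0.0, -39.7]
force: [-0.4, 0.2, 0.6]
opening: 0.0834
gripper_force: 0.0
clock: 12.4
tool_pos: [0.4476, -0.0885, 0.0045]
orientation: [180.0, 0.0, -0.1]
force: [-0.1, -0.1, -0.1]
opening: 0.0781
gripper_force: 0.0
clock: 12.78
tool_pos: [0.4477, -0.0885, 0.0045]
orientation: [180.0, 0.0, -0.1]
force: [0.6, 0.0, -0.6]
opening: 0.0632
gripper_force: 30.0
```

```bash
python3 -m crank '[0,0,0,0,0,-20,0,0,0,0,0,0,-40,0,0,0,0,0,0,-40,0,0,0,0,2,-41,0,0,0,0,0,2,-41,0,0]'
python3 -m crank '[0,0,0,2,-41,0,0,0,0,0,2,-41,0,0,0,0,0,3,-40,0,0,0,0,0,0,0,30,0,0,0,0,0,0,0,0]'
python3 - <<'E'
from h import *
togo([.4585,.116,.0265],0)
print(get_obs()["opening"],get_obs()["gripper_force"])
for c in ("scene","top"):
    eyes.snapshot(c)
    for r in spotter.place_of(c,"plate_top")[:1]: print(c,round(r["p"],2),ray(c,r["location"],.022).round(4))
E
```

```text
clock: 13.4
tool_pos: [0.4515, -0.0058, 0.105]
orientation: [-180.0, -0.0, -0.1]
force: [-0.1, 0.2, -3.0]
opening: 0.0629
gripper_force: 30.0
clock: 14.02
tool_pos: [0.4566, 0.1146, 0.0726]
orientation: [179.8, 0.3, -0.0]
force: [0.4, -0.5, -1.6]
opening: 0.0628
gripper_force: 30.0
to go mm [ 2.2 -1.5 46.1] at [0.4566 0.1146 0.0726] [179.84   0.27  -0.  ]
turn [ 0.0029  0.0047 -0.0001]
0.06283982932546364 29.999481439590454
scene 0.82 [0.4604 0.1127]
top 0.77 [0.4626 0.1129]
```

```bash
python3 -m crank '[0,0,0,1,0,30,0,0,0,0,0,0,10,0,0,0,0,0,0,4,0,0,0,0,0,0,0,0]'
python3 -m crank '[0,0,0,0,0,2,0,0,0,0,0,0,0,0]'
```

```text
clock: 14.72
tool_pos: [0.46, 0.1156, 0.031]
orientation: [-180.0, -0.0, 0.0]
force: [-1.1, 0.4, -1.9]
opening: 0.063
gripper_force: 30.0
clock: 14.98
tool_pos: [0.4598, 0.1156, 0.0289]
orientation: [-180.0, -0.0, 0.0]
force: [0.0, 0.2, -2.9]
opening: 0.0627
gripper_force: 30.0
```

```bash
python3 -m crank '[0,0,0,0,0,2.5,0,0,0,0,0,0,0,0]'
python3 -m crank '[0,0,0,0,0,0,0.95,0,0,0,0,0,0,0.95,0,0,0,0,0,0,0.95]'
python3 -m crank '[0,0,0,0,0,-20,0.95,0,0,0,0,0,-40,0.95,0,0,0,0,0,-40,0.95,0,0,0,0,60,-40,0.95,0,0,0,0,60,0,0.95]'
python3 -m crank '[0,0,0,0,60,0,0.95,0,0,0,0,60,0,0.95,0,0,0,0,60,0,0.95]'
python3 - <<'E'
from h import *
D={"seat":((.46,.1155),.036,.032,"b"),"A":((.40,-.2),.005,.029,"dark"),"B":((.668,-.105),.005,.029,"dark"),"C":((.487,-.313),.005,.029,"dark"),"D":((.65,-.204),.005,.029,"dark")}
survey(D)
im=eyes.snapshot("scene");a=im[230:330,300:430]
im=eyes.snapshot("top");b=im[225:325,220:350]
cv2.imwrite("pics/plate.png",cv2.resize(np.vstack([a,b]),None,fx=3,fy=3,interpolation=2))
togo([.397,-.1996,.003],0)
E
```

```text
clock: 15.22
tool_pos: [0.4599, 0.1158, 0.0265]
orientation: [-180.0, -0.0, 0.0]
force: [-1.5, 0.4, 4.2]
opening: 0.063
gripper_force: 30.0
clock: 15.6
tool_pos: [0.4597, 0.1155, 0.026]
orientation: [180.0, 0.0, 0.0]
force: [0.8, -0.4, 0.8]
opening: 0.0821
gripper_force: 0.0
clock: 16.23
tool_pos: [0.4616, 0.0036, 0.1637]
orientation: [-179.9, -0.3, 0.2]
force: [1.3, -0.6, -0.6]
opening: 0.0831
gripper_force: 0.0
clock: 16.6
tool_pos: [0.4596, -0.1784, 0.161]
orientation: [180.0, -0.0, 0.0]
force: [2.4, 0.3, 0.3]
opening: 0.0834
gripper_force: 0.0
scene seat (array([0.4715, 0.124 ]), np.int32(1591))
scene A (array([ 0.3978, -0.2006]), np.int32(357))
scene B (array([ 0.6747, -0.1054]), np.int32(533))
scene C (array([ 0.4872, -0.3191]), np.int32(340))
scene D (array([ 0.6458, -0.2064]), np.int32(463))
top seat (array([0.4602, 0.1233]), np.int32(1420))
top A (array([ 0.3959, -0.1999]), np.int32(390))
top B None
top C (array([ 0.5131, -0.2826]), np.int32(1275))
top D (array([ 0.565 , -0.2894]), np.int32(202))
to go mm [-62.   22.  157.4] at [ 0.4591 -0.1778  0.1604] [-1.7999e+02  4.0000e-02 -1.9000e-01]
turn [-0.0001  0.0007 -0.0033]
```

View pics/plate.png

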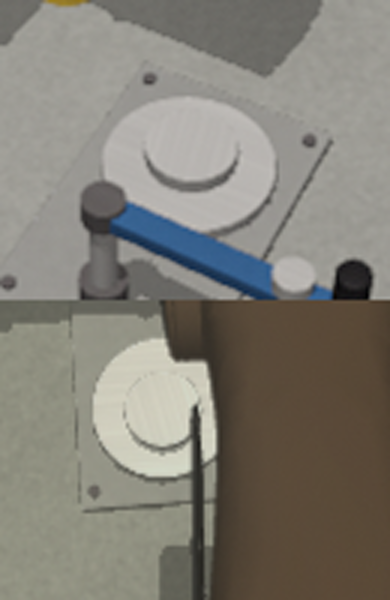

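```bash
cat >> h.py <<'E'
def circ(c,P,z,r,x0,y0,s):
    t=np.linspace(0,2*np.pi,200)
    return (np.array([(pix(c,[P[0]+r*np.cos(a),P[1]+r*np.sin(a),z])-[x0,y0]+.5)*s for a in t])*16).astype(np.int32)
def overlay(c,im,box,circles,s=5):
    x0,y0,w,h=box;o=cv2.resize(im[y0:y0+h,x0:x0+w],None,fx=s,fy=s,interpolation=2)
    for P,z,r,col in circles: cv2.polylines(o,[circ(c,P,z,r,x0,y0,s)],True,col,1,cv2.LINE_AA,4)
    return o
E
python3 - <<'E'
from h import *
P=(.4598,.1156);C=[(P,.022,.06,(0,0,255)),(P,.036,.032,(0,160,0))]
a=overlay("scene",eyes.snapshot("scene"),(325,250,75,65),C)
b=overlay("top",eyes.snapshot("top"),(240,230,75,65),C)
cv2.imwrite("pics/ov.png",np.hstack([a,b]))
E
```

```text
(no output)
```

View pics/ov.png

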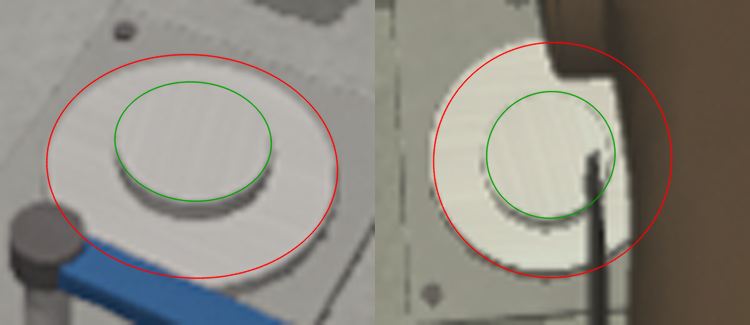

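The overlay matches within about 1 mm, so the seat is centred. Next is gasket A.

```bash
python3 -m crank '[0,0,0,-31,11,0,0.95,0,0,0,-31,11,0,0.95,0,0,0.1745,0,0,15,0.95,0,0,0.1745,0,0,15,0.95,0,0,0.1745,0,0,15,0.95]'
python3 -m crank '[0,0,0.1745,0,0,15,0.9,0,0,0.1745,0,0,15,0.9,0,0,0.1745,0,0,15,0.9,0,0,0.1745,0,0,15,0.9,0,0,0.1745,0,0,15,0.9]'
python3 -m crank '[0,0,0.1745,0,0,15,0.9,0,0,0,0,0,0,0.9,0,0,0,0,0,0,0.9]'
```

```text
clock: 17.52
tool_pos: [0.3983, -0.1971, 0.1157]
orientation: [-180.0, -0.1, -30.1]
force: [0.8, -0.2, -0.7]
opening: 0.0833
gripper_force: 0.0
clock: 18.15
tool_pos: [0.3984, -0.197, 0.0405]
orientation: [-180.0, -0.0, -80.1]
force: [0.4, 0.3, -0.3]
opening: 0.0791
gripper_force: 0.0
clock: 18.52
tool_pos: [0.3984, -0.1978, 0.0263]
orientation: [-180.0, -0.0, -89.6]
force: [0.0, -0.3, 0.3]
opening: 0.0789
gripper_force: 0.0
```

```bash
python3 -m crank '[0,0,0,2,0,15,0.9,0,0,0,0,0,7.5,0.9,0,0,0,0,0,0,0,0,0,0,0,0,0,0,0,0,0,0,0,0,0]'
python3 -m crank '[0,0,0,0,0,0,0,0,0,0,0,0,0,0.9,0,0,0,0,0,0,0.9,0,0,-0.1,0,0,0,0.9,0,0,-0.1745,0,0,0,0.9]'
python3 -m crank '[0,0,-0.1745,0,0,0,0.9,0,0,-0.1745,0,0,0,0.9,0,0,-0.1745,0,0,0,0.9,0,0,-0.1745,0,0,0,0.9,0,0,-0.1745,0,0,0,0.9]'
python3 -m crank '[0,0,-0.1745,0,0,0,0.9,0,0,-0.1745,0,0,0,0.9,0,0,-0.068,0,0,0,0.9,0,0,0,0,0,0,0,0,0,0,0,0,0,0]'
python3 -m crank '[0,0,0,0,0,0,0,0,0,0,0,0,0,0]'
```

```text
clock: 19.15
tool_pos: [0.3981, -0.2005, 0.0037]
orientation: [-180.0, -0.0, -89.9]
force: [-0.7, 0.2, 1.8]
opening: 0.0564
gripper_force: 30.0
clock: 19.77
tool_pos: [0.3976, -0.2005, 0.0031]
orientation: [180.0, 0.0, -74.0]
force: [-0.2, 0.5, -0.9]
opening: 0.0786
gripper_force: 0.0
clock: 20.4
tool_pos: [0.3976, -0.2005, 0.0031]
orientation: [180.0, 0.0, -23.9]
force: [-0.8, 0.2, 0.7]
opening: 0.0789
gripper_force: 0.0
clock: 21.02
tool_pos: [0.3977, -0.2005, 0.0032]
orientation: [-180.0, 0.0, -0.5]
force: [0.6, 1.0, 0.3]
opening: 0.0644
gripper_force: 0.0
clock: 21.28
tool_pos: [0.3977, -0.2005, 0.0032]
orientation: [-180.0, 0.0, -0.4]
force: [-0.3, 0.3, -0.2]
opening: 0.0569
gripper_force: 30.0
```

```bash
python3 -m crank '[0,0,-0.007,0,0,-30,0,0,0,0,0,0,-40,0,0,0,0,0,0,-30,0,0,0,0,10.5,-52.5,0,0,0,0,0,10.5,-52.5,0,0]'
python3 -m crank '[0,0,0,10.5,-52.5,0,0,0,0,0,10.5,-52.5,0,0,0,0,0,10.5,-52.5,0,0,0,0,0,9.5,-52.5,0,0,0,0,0,0,0,0,0]'
python3 -m crank '[0,0,0,0,0,30,0,0,0,0,0,0,20,0,0,0,0,0,0,0,0]'
python3 - <<'E'
from h import *
togo([.4598,.1156,.0392],0)
E
```

```text
clock: 21.9
tool_pos: [0.4189, -0.0947, 0.1038]
orientation: [-180.0, -0.1, -0.1]
force: [1.1, -0.2, -0.8]
opening: 0.0566
gripper_force: 30.0
clock: 22.52
tool_pos: [0.4604, 0.1177, 0.1032]
orientation: [-180.0, -0.0, 0.2]
force: [-0.3, -0.9, 0.0]
opening: 0.0567
gripper_force: 30.0
clock: 22.9
tool_pos: [0.4582, 0.1132, 0.052]
orientation: [179.9, 0.2, -0.0]
force: [-0.3, 0.1, 0.3]
opening: 0.0566
gripper_force: 30.0
to go mm [ 1.7 -2.4 12.8] at [0.4582 0.1132 0.052 ] [ 1.7988e+02  1.8000e-01 -1.0000e-02]
turn [ 0.0021  0.0031 -0.0002]
```

```bash
python3 -m crank '[0,0,0,0,0,9,0,0,0,0,0,0,0,0]'
```

```text
clock: 23.15
tool_pos: [0.4594, 0.1143, 0.0442]
orientation: [180.0, 0.0, 0.0]
force: [-0.5, -0.1, -1.7]
opening: 0.0566
gripper_force: 30.0
```

```bash
python3 -m crank '[0,0,0,0.5,-1,4,0,0,0,0,0,0,1.5,0,0,0,0,0,0,0,0]'
python3 -m crank '[0,0,0,0,0,0,0.9,0,0,0,0,0,0,0.9,0,0,0,0,0,0,0.9]'
python3 -m crank '[0,0,0,0,0,-30,0.9,0,0,0,0,0,-50,0.9,0,0,0,0,0,-40,0.9,0,0,0,26,53,0,0.9,0,0,0,26,53,0,0.9]'
python3 -m crank '[0,0,0,26,53,0,0.9,0,0,0,26,53,0,0.9,0,0,0,0,0,0,0.9]'
python3 - <<'E'
from h import *
D={"A":((.46,.1156),.041,.029,"dark"),"B":((.668,-.105),.005,.029,"dark"),"C":((.487,-.313),.005,.029,"dark"),"D":((.65,-.204),.005,.029,"dark")}
survey(D)
togo([.672,-.1054,.003],0)
E
```

```text
clock: 23.52
tool_pos: [0.4602, 0.1157, 0.0392]
orientation: [-180.0, -0.0, 0.1]
force: [-1.3, 0.0, 4.3]
opening: 0.0572
gripper_force: 30.0
clock: 23.9
tool_pos: [0.46, 0.1155, 0.0386]
orientation: [180.0, 0.0, 0.0]
force: [-0.4, 0.2, -0.7]
opening: 0.0775
gripper_force: 0.0
clock: 24.52
tool_pos: [0.513, 0.0093, 0.1598]
orientation: [-179.9, -0.1, 0.2]
force: [1.0, 1.0, 0.5]
opening: 0.0789
gripper_force: 0.0
clock: 24.9
tool_pos: [0.5649, -0.0998, 0.1578]
orientation: [180.0, 0.1, -0.2]
force: [-0.1, 0.9, -0.0]
opening: 0.0788
gripper_force: 0.0
scene A (array([0.4608, 0.1167]), np.int32(490))
scene B (array([ 0.6748, -0.1054]), np.int32(531))
scene C (array([ 0.4872, -0.3191]), np.int32(340))
scene D (array([ 0.6458, -0.2064]), np.int32(462))
top A (array([0.4655, 0.1934]), np.int32(381))
top B (array([ 0.6733, -0.1447]), np.int32(1971))
top C None
top D (array([ 0.6749, -0.1643]), np.int32(1877))
to go mm [108.5   8.1 154.9] at [ 0.5637 -0.0971  0.158 ] [-1.8e+02  8.0e-02 -8.0e-02]
turn [-0.      0.0013 -0.0014]
```

```bash
python3 -m crank '[0,0,0,55,4,0,0.9,0,0,0,55,4,0,0.9,0,0,0.1745,0,0,15,0.9,0,0,0.1745,0,0,15,0.9,0,0,0.1745,0,0,15,0.9]'
python3 -m crank '[0,0,0.1745,0,0,15,0.9,0,0,0.1745,0,0,15,0.9,0,0,0.1745,0,0,15,0.9,0,0,0.1745,0,0,15,0.9,0,0,0.1745,0,0,15,0.9]'
python3 -m crank '[0,0,0.1745,0,0,10,0.9,0,0,0,0,0,0,0.9,0,0,0,0,0,0,0.9]'
```

```text
clock: 25.62
tool_pos: [0.6738, -0.1024, 0.1132]
orientation: [180.0, 0.0, -30.2]
force: [-0.1, -0.5, -0.1]
opening: 0.0789
gripper_force: 0.0
clock: 26.25
tool_pos: [0.6739, -0.1023, 0.0386]
orientation: [-180.0, 0.0, -80.2]
force: [-0.7, 0.0, -0.1]
opening: 0.0789
gripper_force: 0.0
clock: 26.62
tool_pos: [0.6744, -0.1033, 0.0294]
orientation: [-180.0, -0.0, -89.6]
force: [-0.2, -0.5, -0.3]
opening: 0.0786
gripper_force: 0.0
```

```bash
python3 -m crank '[0,0,0,2,0,18,0.9,0,0,0,0,0,7.5,0.9,0,0,0,0,0,0,0,0,0,0,0,0,0,0,0,0,0,0,0,0,0]'
python3 -m crank '[0,0,0,0,0,0,0,0,0,0,0,0,0,0.9,0,0,0,0,0,0,0.9,0,0,-0.1,0,0,0,0.9,0,0,-0.1745,0,0,0,0.9]'
python3 -m crank '[0,0,-0.1745,0,0,0,0.9,0,0,-0.1745,0,0,0,0.9,0,0,-0.1745,0,0,0,0.9,0,0,-0.1745,0,0,0,0.9,0,0,-0.1745,0,0,0,0.9]'
python3 -m crank '[0,0,-0.1745,0,0,0,0.9,0,0,-0.1745,0,0,0,0.9,0,0,-0.075,0,0,0,0.9,0,0,0,0,0,0,0,0,0,0,0,0,0,0]'
python3 -m crank '[0,0,0,0,0,0,0,0,0,0,0,0,0,0]'
```

```text
clock: 27.25
tool_pos: [0.6745, -0.1063, 0.0036]
orientation: [-180.0, 0.0, -89.9]
force: [0.4, 0.4, -0.3]
opening: 0.0567
gripper_force: 30.0
clock: 27.88
tool_pos: [0.6741, -0.1063, 0.0033]
orientation: [-180.0, -0.0, -73.9]
force: [0.0, 0.3, 0.8]
opening: 0.0786
gripper_force: 0.0
clock: 28.5
tool_pos: [0.6742, -0.1063, 0.0032]
orientation: [180.0, -0.0, -23.9]
force: [-0.0, 0.4, 0.1]
opening: 0.0786
gripper_force: 0.0
clock: 29.12
tool_pos: [0.6742, -0.1063, 0.0032]
orientation: [180.0, 0.0, -0.0]
force: [-0.1, 0.6, 0.4]
opening: 0.0639
gripper_force: 0.0
clock: 29.38
tool_pos: [0.6741, -0.1063, 0.0032]
orientation: [180.0, 0.0, 0.0]
force: [0.3, 0.4, -0.9]
opening: 0.0568
gripper_force: 30.0
```

```bash
python3 -m crank '[0,0,0,0,0,-40,0,0,0,0,0,0,-55,0,0,0,0,0,0,-55,0,0,0,0,-42,-20,0,0,0,0,0,-43,-20,0,0]'
python3 -m crank '[0,0,0,-43,-40,0,0,0,0,0,-43,-45,0,0,0,0,0,-43,-48,0,0,0,0,0,0,-49,0,0,0,0,0,0,0,0,0]'
python3 -m crank '[0,0,0,0,0,50,0,0,0,0,0,0,40,0,0,0,0,0,0,0,0,0,0,0,0,0,0,0]'
python3 - <<'E'
from h import *
togo([.4598,.1156,.0492],0)
E
```

```text
clock: 30.0
tool_pos: [0.5883, -0.0661, 0.1537]
orientation: [-180.0, -0.1, -0.0]
force: [0.2, -0.1, -0.3]
opening: 0.0569
gripper_force: 30.0
clock: 30.62
tool_pos: [0.4612, 0.1168, 0.1539]
orientation: [-179.9, -0.1, 0.3]
force: [-0.5, -0.3, -0.2]
opening: 0.0567
gripper_force: 30.0
clock: 31.12
tool_pos: [0.4621, 0.1141, 0.0644]
orientation: [-180.0, -0.1, 0.1]
force: [0.1, 0.2, 0.1]
opening: 0.0571
gripper_force: 30.0
to go mm [-2.3 -1.5 15.2] at [0.4621 0.1141 0.0644] [-1.7999e+02 -6.0000e-02  6.0000e-02]
turn [-0.0002 -0.001   0.0011]
```

```bash
python3 -m crank '[0,0,0,-1,0,10,0,0,0,0,0,0,0,0]'
```

```text
clock: 31.38
tool_pos: [0.4601, 0.1139, 0.0534]
orientation: [-180.0, -0.0, 0.1]
force: [0.8, -0.1, -0.8]
opening: 0.0566
gripper_force: 30.0
```

```bash
python3 -m crank '[0,0,0,-0.2,-1.6,3.5,0,0,0,0,0,0,1,0,0,0,0,0,0,0,0]'
python3 -m crank '[0,0,0,0,0,0,0.9,0,0,0,0,0,0,0.9,0,0,0,0,0,0,0.9]'
python3 -m crank '[0,0,0,0,0,-30,0.9,0,0,0,0,0,-50,0.9,0,0,0,0,0,-40,0.9,0,0,0,0,53,0,0.9,0,0,0,35,54,0,0.9]'
python3 -m crank '[0,0,0,37,54,0,0.9,0,0,0,37,54,0,0.9,0,0,0,38,54,0,0.9,0,0,0,38,53,0,0.9,0,0,0,0,0,0,0.9]'
python3 - <<'E'
from h import *
D={"AB":((.46,.1156),.046,.029,"dark"),"C":((.487,-.313),.005,.029,"dark"),"D":((.645,-.206),.005,.029,"dark")}
survey(D)
togo([.645,-.2065,.003],0)
E
```

```text
clock: 31.75
tool_pos: [0.4601, 0.1158, 0.0491]
orientation: [-180.0, -0.0, 0.1]
force: [-2.0, 0.3, 4.6]
opening: 0.057
gripper_force: 30.0
clock: 32.12
tool_pos: [0.46, 0.1156, 0.0486]
orientation: [180.0, 0.0, 0.1]
force: [0.3, 0.3, 0.6]
opening: 0.0776
gripper_force: 0.0
clock: 32.75
tool_pos: [0.4936, 0.0097, 0.17]
orientation: [-179.9, -0.1, 0.2]
force: [1.8, 1.7, 0.4]
opening: 0.079
gripper_force: 0.0
clock: 33.38
tool_pos: [0.6384, -0.1983, 0.1666]
orientation: [180.0, 0.1, -0.2]
force: [-1.5, 0.1, -0.7]
opening: 0.0788
gripper_force: 0.0
scene AB (array([0.461 , 0.1167]), np.int32(572))
scene C (array([ 0.4622, -0.341 ]), np.int32(293))
scene D (array([ 0.6458, -0.2064]), np.int32(462))
top AB (array([0.3731, 0.0523]), np.int32(268))
top C None
top D (array([ 0.6434, -0.2065]), np.int32(342))
to go mm [  8.4  11.1 164.4] at [ 0.6369 -0.1954  0.1675] [-1.7998e+02  1.1000e-01 -4.0000e-02]
turn [-0.0003  0.002  -0.0007]
```

Gasket C has been knocked aside, to about (0.462, -0.341). I'll remeasure it after gasket D.

```bash
python3 -m crank '[0,0,0,8,10,0,0.9,0,0,0.1745,0,0,15,0.9,0,0,0.1745,0,0,15,0.9,0,0,0.1745,0,0,15,0.9,0,0,0.1745,0,0,15,0.9]'
python3 -m crank '[0,0,0.1745,0,0,15,0.9,0,0,0.1745,0,0,15,0.9,0,0,0.1745,0,0,15,0.9,0,0,0.1745,0,0,15,0.9,0,0,0.1745,0,0,15,0.9]'
python3 -m crank '[0,0,0,0,0,0,0.9,0,0,0,0,0,0,0.9]'
```

```text
clock: 34.1
tool_pos: [0.6458, -0.2038, 0.1091]
orientation: [-180.0, -0.1, -40.2]
force: [-0.1, 0.4, -0.4]
opening: 0.079
gripper_force: 0.0
clock: 34.72
tool_pos: [0.6459, -0.2038, 0.0341]
orientation: [-179.9, -0.0, -90.1]
force: [0.0, 0.4, -1.1]
opening: 0.079
gripper_force: 0.0
clock: 34.98
tool_pos: [0.6461, -0.2043, 0.0347]
orientation: [-179.9, -0.0, -89.6]
force: [0.6, -0.3, 0.5]
opening: 0.0789
gripper_force: 0.0
```

```bash
python3 -m crank '[0,0,0,2,0,23,0.9,0,0,0,0,0,8,0.9,0,0,0,0,0,0,0,0,0,0,0,0,0,0,0,0,0,0,0,0,0]'
python3 -m crank '[0,0,0,0,0,0,0,0,0,0,0,0,0,0.9,0,0,0,0,0,0,0.9,0,0,-0.1,0,0,0,0.9,0,0,-0.1745,0,0,0,0.9]'
python3 -m crank '[0,0,-0.1745,0,0,0,0.9,0,0,-0.1745,0,0,0,0.9,0,0,-0.1745,0,0,0,0.9,0,0,-0.1745,0,0,0,0.9,0,0,-0.1745,0,0,0,0.9]'
python3 -m crank '[0,0,-0.1745,0,0,0,0.9,0,0,-0.1745,0,0,0,0.9,0,0,-0.075,0,0,0,0.9,0,0,0,0,0,0,0,0,0,0,0,0,0,0]'
python3 -m crank '[0,0,0,0,0,0,0,0,0,0,0,0,0,0]'
```

```text
clock: 35.6
tool_pos: [0.646, -0.2067, 0.0036]
orientation: [-179.9, -0.0, -89.9]
force: [-0.5, -0.5, 1.3]
opening: 0.0568
gripper_force: 30.0
clock: 36.22
tool_pos: [0.6452, -0.2067, 0.0024]
orientation: [180.0, 0.0, -73.9]
force: [-0.5, 0.6, -0.9]
opening: 0.0787
gripper_force: 0.0
clock: 36.85
tool_pos: [0.6452, -0.2067, 0.0024]
orientation: [180.0, 0.0, -23.9]
force: [-0.4, 0.2, 0.5]
opening: 0.0789
gripper_force: 0.0
clock: 37.48
tool_pos: [0.6453, -0.2067, 0.0026]
orientation: [-180.0, 0.0, -0.0]
force: [0.1, 0.5, -0.5]
opening: 0.0641
gripper_force: 0.0
clock: 37.72
tool_pos: [0.6453, -0.2067, 0.0027]
orientation: [-180.0, 0.0, 0.1]
force: [-0.7, -0.4, -0.2]
opening: 0.0567
gripper_force: 30.0
```

```bash
python3 -m crank '[0,0,0,0,0,-40,0,0,0,0,0,0,-55,0,0,0,0,0,0,-55,0,0,0,0,-46,-54,0,0,0,0,0,-46,-54,0,0]'
python3 -m crank '[0,0,0,-46,-54,0,0,0,0,0,-47,-54,0,0,0,0,0,0,-53,0,0,0,0,0,0,-53,0,0,0,0,0,0,0,0,0]'
python3 -m crank '[0,0,0,0,0,50,0,0,0,0,0,0,30,0,0,0,0,0,0,0,0,0,0,0,0,0,0,0]'
python3 -m crank '[0,0,0,0,0,8,0,0,0,0,0,0,0,0]'
```

```text
clock: 38.35
tool_pos: [0.5635, -0.1109, 0.1531]
orientation: [-180.0, -0.1, -0.0]
force: [0.7, 0.6, -0.7]
opening: 0.0566
gripper_force: 30.0
clock: 38.98
tool_pos: [0.4825, 0.092, 0.1532]
orientation: [-180.0, -0.1, 0.3]
force: [0.7, -0.2, -1.0]
opening: 0.0571
gripper_force: 30.0
clock: 39.48
tool_pos: [0.4831, 0.0889, 0.0738]
orientation: [-180.0, -0.1, 0.1]
force: [-0.5, 0.2, 0.5]
opening: 0.057
gripper_force: 30.0
clock: 39.72
tool_pos: [0.4823, 0.0889, 0.0649]
orientation: [-180.0, -0.0, 0.1]
force: [-0.1, -0.3, -0.4]
opening: 0.057
gripper_force: 30.0
```

```bash
python3 -m crank '[0,0,0,-11,-13,0,0,0,0,0,-11.3,-13.7,0,0,0,0,0,0,0,0,0,0,0,0,0,0,0,0]'
```

```text
clock: 40.22
tool_pos: [0.4603, 0.1157, 0.065]
orientation: [-180.0, -0.0, 0.1]
force: [-0.8, -0.0, -0.7]
opening: 0.0569
gripper_force: 30.0
```

```bash
python3 -m crank '[0,0,0,-0.4,0,5,0,0,0,0,0,0,1,0,0,0,0,0,0,0,0]'
python3 -m crank '[0,0,0,0,0,0,0.9,0,0,0,0,0,0,0.9,0,0,0,0,0,0,0.9]'
python3 -m crank '[0,0,0,0,0,-30,0.9,0,0,0,0,0,-50,0.9,0,0,0,0,0,-30,0.9,0,0,0,0,55,0,0.9,0,0,0,0,55,0,0.9]'
python3 -m crank '[0,0,0,0,55,0,0.9,0,0,0,0,55,0,0.9,0,0,0,0,0,0,0.9]'
python3 - <<'E'
from h import *
D={"ABD":((.46,.1156),.051,.029,"dark"),"C":((.462,-.341),.005,.029,"dark"),"cap":((.613,-.342),.018,.023,"b")}
survey(D)
for c in("scene","top"):
    for r in spotter.place_of(c,"gasket1")[:4]: print(c,round(r["p"],2),ray(c,r["location"],.005).round(4))
P=(.46,.1156);C=[(P,.022,.06,(0,0,255)),(P,.036,.032,(0,160,0)),(P,.066,.029,(255,100,0))]
a=overlay("scene",eyes.snapshot("scene"),(325,240,75,70),C)
im=eyes.snapshot("scene");b=im[180:300,120:270]
cv2.imwrite("pics/ov2.png",np.vstack([a,cv2.resize(b,(375,300))]))
togo([.462,-.341,.003],0)
E
```

```text
clock: 40.6
tool_pos: [0.4595, 0.1152, 0.0586]
orientation: [180.0, 0.0, 0.1]
force: [0.9, -1.6, 0.2]
opening: 0.0566
gripper_force: 30.0
clock: 40.98
tool_pos: [0.4596, 0.1156, 0.0587]
orientation: [180.0, 0.0, 0.1]
force: [-0.2, -0.0, 0.4]
opening: 0.0775
gripper_force: 0.0
clock: 41.6
tool_pos: [0.4598, 0.005, 0.1694]
orientation: [-180.0, -0.1, 0.2]
force: [1.6, -0.5, 0.0]
opening: 0.0789
gripper_force: 0.0
clock: 41.98
tool_pos: [0.4593, -0.1074, 0.1686]
orientation: [180.0, 0.0, -0.2]
force: [0.3, 0.5, -1.0]
opening: 0.0791
gripper_force: 0.0
scene ABD (array([0.4605, 0.1166]), np.int32(671))
scene C (array([ 0.4872, -0.3191]), np.int32(340))
scene cap (array([ 0.6107, -0.3381]), np.int32(133))
top ABD None
top C (array([ 0.485 , -0.3193]), np.int32(352))
top cap (array([ 0.6107, -0.3396]), np.int32(214))
scene 0.85 [ 0.3383 -0.0605]
scene 0.76 [0.4147 0.0936]
scene 0.65 [0.4325 0.1018]
scene 0.61 [ 0.4883 -0.3197]
top 0.96 [ 0.2672 -0.1958]
top 0.84 [ 0.3398 -0.0567]
top 0.69 [ 0.4852 -0.3154]
to go mm [  1.  237.6 165.8] at [ 0.4601 -0.1034  0.1688] [-1.8e+02 -1.0e-02  2.0e-01]
turn [-0.0001 -0.0002  0.0034]
```

View pics/ov2.png

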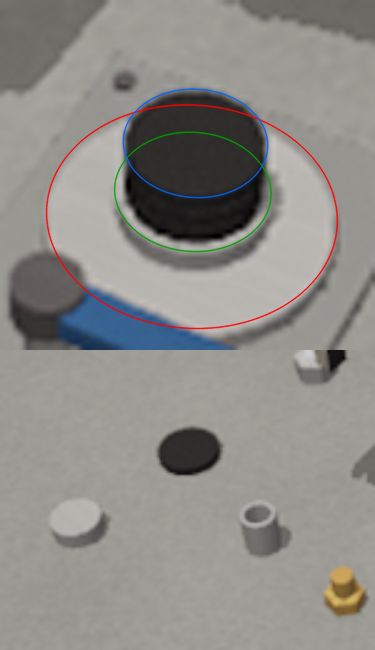

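The pack sits straight with three gaskets, and C is still at its original place (0.486, -0.319). The earlier reading was an occlusion by the arm. Fetching C.

```bash
python3 -m crank '[0,0,0,6.5,54,0,0.9,0,0,0,6.5,54,0,0.9,0,0,0,6.5,54,0,0.9,0,0,0,6.5,54,0,0.9,0,0,0.1745,0,0,15,0.9]'
python3 -m crank '[0,0,0.1745,0,0,15,0.9,0,0,0.1745,0,0,15,0.9,0,0,0.1745,0,0,15,0.9,0,0,0.1745,0,0,15,0.9,0,0,0.1745,0,0,15,0.9]'
python3 -m crank '[0,0,0.1745,0,0,15,0.9,0,0,0.1745,0,0,15,0.9,0,0,0.1745,0,0,15,0.9,0,0,0,0,0,0,0.9,0,0,0,0,0,0,0.9]'
python3 - <<'E'
from h import *
togo([.4865,-.3192,.003],-90)
D={"C":((.486,-.319),.005,.029,"dark")}
survey(D)
E
```

```text
clock: 42.9
tool_pos: [0.4877, -0.3227, 0.1539]
orientation: [180.0, -0.1, -10.1]
force: [-0.8, 1.0, -0.9]
opening: 0.0786
gripper_force: 0.0
clock: 43.52
tool_pos: [0.4871, -0.3192, 0.0783]
orientation: [-180.0, -0.0, -60.1]
force: [1.1, 0.5, -0.1]
opening: 0.0791
gripper_force: 0.0
clock: 44.15
tool_pos: [0.4871, -0.3199, 0.0342]
orientation: [-180.0, -0.0, -89.6]
force: [0.6, 0.1, 0.1]
opening: 0.0788
gripper_force: 0.0
to go mm [-0.7  0.6 31.2] at [ 0.4871 -0.3199  0.0342] [-1.7997e+02 -2.0000e-02 -8.9590e+01]
turn [-0.0005 -0.0003  0.0072]
scene C (array([ 0.4872, -0.3194]), np.int32(354))
top C (array([ 0.49  , -0.3536]), np.int32(1965))
```

```bash
python3 -m crank '[0,0,0,0,0,23,0.9,0,0,0,0,0,8,0.9,0,0,0,0,0,0,0,0,0,0,0,0,0,0,0,0,0,0,0,0,0]'
python3 -m crank '[0,0,0,0,0,0,0,0,0,0,0,0,0,0.9,0,0,0,0,0,0,0.9,0,0,-0.1,0,0,0,0.9,0,0,-0.1745,0,0,0,0.9]'
python3 -m crank '[0,0,-0.1745,0,0,0,0.9,0,0,-0.1745,0,0,0,0.9,0,0,-0.1745,0,0,0,0.9,0,0,-0.1745,0,0,0,0.9,0,0,-0.1745,0,0,0,0.9]'
python3 -m crank '[0,0,-0.1745,0,0,0,0.9,0,0,-0.1745,0,0,0,0.9,0,0,-0.075,0,0,0,0.9,0,0,0,0,0,0,0,0,0,0,0,0,0,0]'
python3 -m crank '[0,0,0,0,0,0,0,0,0,0,0,0,0,0]'
```

```text
clock: 44.88
tool_pos: [0.4868, -0.3205, 0.0034]
orientation: [-179.9, -0.0, -89.9]
force: [-0.2, -1.0, 1.3]
opening: 0.057
gripper_force: 30.0
clock: 45.5
tool_pos: [0.4861, -0.3203, 0.0025]
orientation: [180.0, 0.0, -73.9]
force: [-0.3, -0.1, 0.2]
opening: 0.0791
gripper_force: 0.0
clock: 46.12
tool_pos: [0.4861, -0.3203, 0.0025]
orientation: [180.0, 0.0, -23.8]
force: [0.0, 0.2, -0.5]
opening: 0.0791
gripper_force: 0.0
clock: 46.75
tool_pos: [0.4862, -0.3203, 0.0026]
orientation: [-180.0, 0.0, 0.0]
force: [-0.1, 0.4, -0.9]
opening: 0.0644
gripper_force: 0.0
clock: 47.0
tool_pos: [0.4863, -0.3203, 0.0027]
orientation: [-180.0, 0.0, 0.1]
force: [0.8, -0.1, 0.1]
opening: 0.0569
gripper_force: 30.0
```

```bash
python3 -m crank '[0,0,0,0,0,-40,0,0,0,0,0,0,-50,0,0,0,0,0,0,-30,0,0,0,0,-3.3,-54.5,0,0,0,0,0,-3.3,-54.5,0,0]'
python3 -m crank '[0,0,0,-3.3,-54.5,0,0,0,0,0,-3.3,-54.5,0,0,0,0,0,-3.3,-54.5,0,0,0,0,0,-3.3,-54.5,0,0,0,0,0,-3.3,-54.5,0,0]'
python3 -m crank '[0,0,0,-3.3,-54.5,0,0,0,0,0,0,0,0,0,0,0,0,0,0,30,0,0,0,0,0,0,10,0,0,0,0,0,0,0,0]'
python3 -m crank '[0,0,0,0,0,0,0]'
```

```text
clock: 47.62
tool_pos: [0.4793, -0.2106, 0.1231]
orientation: [-180.0, -0.1, -0.0]
force: [0.5, 0.8, -0.6]
opening: 0.0567
gripper_force: 30.0
clock: 48.25
tool_pos: [0.462, 0.0629, 0.123]
orientation: [-180.0, -0.0, 0.1]
force: [1.3, -0.8, -0.7]
opening: 0.0571
gripper_force: 30.0
clock: 48.88
tool_pos: [0.4586, 0.1147, 0.0823]
orientation: [179.9, 0.1, 0.1]
force: [1.3, -1.1, 0.3]
opening: 0.0566
gripper_force: 30.0
clock: 49.0
tool_pos: [0.4595, 0.1155, 0.0834]
orientation: [-180.0, -0.0, 0.1]
force: [0.9, 0.3, -0.4]
opening: 0.0569
gripper_force: 30.0
```

```bash
python3 -m crank '[0,0,0,0.5,0,10,0,0,0,0,0,0,5,0,0,0,0,0,0,0,0]'
python3 -m crank '[0,0,0,0,0,0,0.9,0,0,0,0,0,0,0.9,0,0,0,0,0,0,0.9]'
python3 -m crank '[0,0,0,0,0,-30,0.9,0,0,0,0,0,-50,0.9,0,0,0,0,0,-20,0.8,0,0,0,0,50.5,0,0.8,0,0,0,19,50.5,0,0.8]'
python3 -m crank '[0,0,0,19,50.5,0,0.8,0,0,0,19,50.5,0,0.8,0,0,0,19,50.5,0,0.8,0,0,0,19,50.5,0,0.8,0,0,0,19,50.5,0,0.8]'
python3 -m crank '[0,0,0,19,50.5,0,0.8,0,0,0,18,50.5,0,0.8,0,0,0,0,0,0,0.8,0,0,0,0,0,0,0.8]'
python3 - <<'E'
from h import *
D={"pack":((.46,.1156),.056,.029,"dark"),"cap":((.611,-.339),.018,.023,"b")}
survey(D)
togo([.611,-.339,.004],0)
E
```

```text
clock: 49.38
tool_pos: [0.4596, 0.1155, 0.0681]
orientation: [180.0, -0.0, 0.1]
force: [-1.6, -1.1, 7.2]
opening: 0.0566
gripper_force: 30.0
clock: 49.75
tool_pos: [0.4594, 0.1156, 0.0676]
orientation: [180.0, 0.0, 0.1]
force: [-0.1, -0.0, -0.2]
opening: 0.0777
gripper_force: 0.0
clock: 50.38
tool_pos: [0.4783, 0.0141, 0.1684]
orientation: [-180.0, -0.1, 0.3]
force: [1.5, 0.7, 0.5]
opening: 0.07
gripper_force: 0.0
clock: 51.0
tool_pos: [0.5746, -0.2395, 0.1674]
orientation: [-180.0, 0.0, 0.1]
force: [0.8, 0.9, 1.0]
opening: 0.0705
gripper_force: 0.0
clock: 51.5
tool_pos: [0.6109, -0.3386, 0.1668]
orientation: [-180.0, 0.1, 0.1]
force: [-0.1, 0.3, 0.3]
opening: 0.0702
gripper_force: 0.0
scene pack (array([0.4603, 0.1165]), np.int32(769))
scene cap (array([ 0.6123, -0.3398]), np.int32(179))
top pack None
top cap (array([ 0.5849, -0.4092]), np.int32(1576))
to go mm [ -0.2   1.3 163.8] at [ 0.6112 -0.3377  0.1678] [-1.7999e+02  1.0000e-02  1.7000e-01]
turn [-0.0002  0.0001  0.003 ]
```

```bash
python3 -m crank '[0,0,0.1745,0,1,15,0.8,0,0,0.1745,0,0,15,0.8,0,0,0.1745,0,0,15,0.8,0,0,0.1745,0,0,15,0.8,0,0,0.1745,0,0,15,0.8]'
python3 -m crank '[0,0,0.1745,0,0,15,0.8,0,0,0.1745,0,0,15,0.8,0,0,0.1745,0,0,15,0.8,0,0,0.1745,0,0,15,0.8,0,0,0,0,0,0,0.8]'
python3 -m crank '[0,0,0,0,0,20,0.8,0,0,0,0,0,7,0.8,0,0,0,0,0,0,0,0,0,0,0,0,0,0,0,0,0,0,0,0,0]'
python3 -m crank '[0,0,0,0,0,0,0,0,0,0,0,0,0,0,0,0,0,0,0,0,0.8,0,0,0,0,0,0,0.8,0,0,-0.1745,0,0,0,0.8]'
python3 -m crank '[0,0,-0.1745,0,0,0,0.8,0,0,-0.1745,0,0,0,0.8,0,0,-0.1745,0,0,0,0.8,0,0,-0.1745,0,0,0,0.8,0,0,-0.1745,0,0,0,0.8]'
python3 -m crank '[0,0,-0.1745,0,0,0,0.8,0,0,-0.1745,0,0,0,0.8,0,0,-0.1745,0,0,0,0.8,0,0,0,0,0,0,0,0,0,0,0,0,0,0]'
python3 -m crank '[0,0,0,0,0,0,0,0,0,0,0,0,0,0]'
```

```text
clock: 52.22
tool_pos: [0.6117, -0.3382, 0.0931]
orientation: [-180.0, -0.0, -50.1]
force: [0.4, -0.4, 0.5]
opening: 0.0703
gripper_force: 0.0
clock: 52.85
tool_pos: [0.6108, -0.3381, 0.0322]
orientation: [179.9, 0.0, -89.7]
force: [0.1, -0.2, 0.1]
opening: 0.0707
gripper_force: 0.0
clock: 53.48
tool_pos: [0.6119, -0.3398, 0.0063]
orientation: [-179.9, -0.0, -89.8]
force: [0.8, 0.1, -1.2]
opening: 0.0456
gripper_force: 6.2
clock: 54.1
tool_pos: [0.6111, -0.3395, 0.0055]
orientation: [180.0, 0.0, -79.7]
force: [-0.1, -0.1, 0.1]
opening: 0.0679
gripper_force: 0.0
clock: 54.72
tool_pos: [0.6111, -0.3395, 0.0054]
orientation: [180.0, 0.0, -29.5]
force: [0.1, -0.1, 0.5]
opening: 0.07
gripper_force: 0.0
clock: 55.35
tool_pos: [0.6113, -0.3396, 0.0056]
orientation: [-180.0, 0.0, -0.1]
force: [0.0, -0.4, 0.4]
opening: 0.0555
gripper_force: 0.0
clock: 55.6
tool_pos: [0.6114, -0.3396, 0.0057]
orientation: [180.0, 0.0, 0.1]
force: [-0.1, -0.6, -1.4]
opening: 0.0451
gripper_force: 30.0
```

```bash
python3 -m crank '[0,0,0,0,0,-40,0,0,0,0,0,0,-50,0,0,0,0,0,0,-40,0,0,0,0,-16.8,-50.6,0,0,0,0,0,-16.8,-50.6,0,0]'
python3 -m crank '[0,0,0,-16.8,-50.6,0,0,0,0,0,-16.8,-50.6,0,0,0,0,0,-16.8,-50.6,0,0,0,0,0,-16.8,-50.6,0,0,0,0,0,-16.8,-50.6,0,0]'
python3 -m crank '[0,0,0,-16.8,-50.6,0,0,0,0,0,-16.8,-50.6,0,0,0,0,0,0,0,0,0,0,0,0,0,0,30,0,0,0,0,0,0,10,0]'
python3 -m crank '[0,0,0,0,0,0,0,0,0,0,0,0,0,0]'
```

```text
clock: 56.22
tool_pos: [0.5768, -0.2375, 0.1357]
orientation: [-180.0, -0.0, -0.0]
force: [0.6, 1.1, -2.1]
opening: 0.0448
gripper_force: 30.0
clock: 56.85
tool_pos: [0.492, 0.0158, 0.1357]
orientation: [-180.0, 0.0, 0.1]
force: [1.2, 0.2, -0.8]
opening: 0.0452
gripper_force: 30.0
clock: 57.48
tool_pos: [0.4581, 0.1145, 0.0943]
orientation: [179.9, 0.1, 0.1]
force: [0.6, -0.4, -2.9]
opening: 0.0454
gripper_force: 30.0
clock: 57.72
tool_pos: [0.4598, 0.1153, 0.0964]
orientation: [-180.0, -0.0, 0.1]
force: [0.0, 0.2, -0.8]
opening: 0.0453
gripper_force: 30.0
```

```bash
python3 -m crank '[0,0,0,0,0,10,0,0,0,0,0,0,4.7,0,0,0,0,0,0,0,0]'
python3 -m crank '[0,0,0,0,0,0,0.75,0,0,0,0,0,0,0.75,0,0,0,0,0,0,0.75]'
python3 -m crank '[0,0,0,0,0,-30,0.6,0,0,0,0,0,-50,0.6,0,0,0,0,0,-30,0.6,0,0,0,26,-33,0,0.6,0,0,0,26,-33,0,0.6]'
python3 -m crank '[0,0,0,26,-33,0,0.6,0,0,0,26,-33,0,0.6,0,0,0,25,-33,0,0.6,0,0,0,0,0,0,0.6,0,0,0,0,0,0,0.6]'
python3 - <<'E'
from h import *
P=(.4598,.1156);C=[(P,.022,.06,(0,0,255)),(P,.036,.032,(0,160,0)),(P,.076,.029,(255,100,0)),(P,.094,.023,(0,255,255))]
a=overlay("scene",eyes.snapshot("scene"),(325,225,80,85),C)
b=overlay("top",eyes.snapshot("top"),(240,220,75,85),C)
cv2.imwrite("pics/ov3.png",np.hstack([a,b]))
for c in("scene","top"):
    for r in spotter.place_of(c,"bar_knob")[:1]: print(c,round(r["p"],2),ray(c,r["location"],.136).round(4))
togo([.589,.28,.123],0)
E
```

```text
clock: 58.1
tool_pos: [0.4592, 0.1153, 0.0814]
orientation: [180.0, 0.0, 0.1]
force: [-3.0, -0.6, 5.8]
opening: 0.0448
gripper_force: 30.0
clock: 58.48
tool_pos: [0.4593, 0.1155, 0.081]
orientation: [-180.0, -0.0, 0.1]
force: [-0.7, 0.5, 0.5]
opening: 0.0647
gripper_force: 0.0
clock: 59.1
tool_pos: [0.5119, 0.1825, 0.1921]
orientation: [-179.9, -0.1, 0.1]
force: [-0.4, -0.3, -0.1]
opening: 0.0524
gripper_force: 0.0
clock: 59.72
tool_pos: [0.5874, 0.2805, 0.1903]
orientation: [180.0, 0.1, 0.1]
force: [-0.1, 0.3, 0.1]
opening: 0.0526
gripper_force: 0.0
scene 0.81 [0.5888 0.2889]
top 0.92 [0.588 0.279]
to go mm [ 1.4  0.2 68.5] at [0.5875 0.2802 0.1915] [-1.7998e+02 -2.0000e-02  1.1000e-01]
turn [-0.0003 -0.0004  0.0019]
```

View pics/ov3.png

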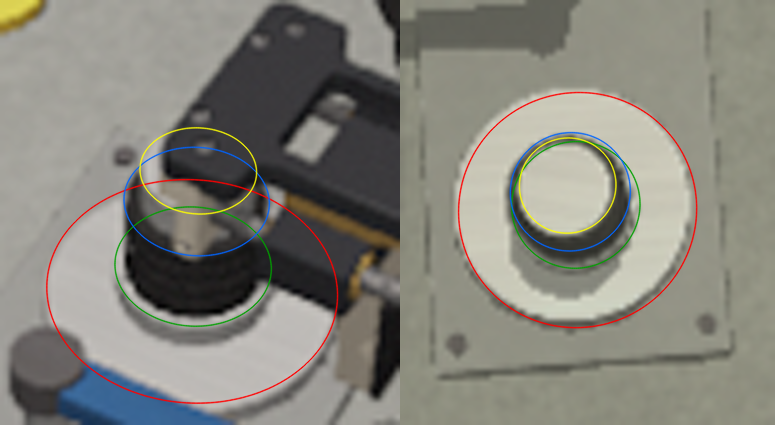

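The overlay shows the pack straight and centred, with the cap on top. Gripping the knob and swinging the arm home.

```bash
python3 -m crank '[0,0,0,1,0,40,0.6,0,0,0,0,0,28,0.6,0,0,0,0,0,0,0,0,0,0,0,0,0,0,0,0,0,0,0,0,0]'
python3 -m crank '[0,0,0,0,0,0,0,0,0,0,0,0,0,0]'
python3 -m crank '[0,0,0,-16,0,0,0,0,0,0,-20,3,0,0,0,0,0,-19.5,5,0,0,0,0,0,-18.5,7.5,0,0,0,0,0,-17.5,9.5,0,0]'
python3 -m crank '[0,0,0,-16,12,0,0,0,0,0,-14.5,13.5,0,0,0,0,0,-12,15.5,0,0,0,0,0,-11,17,0,0]'
python3 -m crank '[0,0,0,-8,18,0,0,0,0,0,-6.5,19,0,0,0,0,0,-3,15,0,0,0,0,0,0,0,0,0]'
```

```text
clock: 60.55
tool_pos: [0.5896, 0.2812, 0.1249]
orientation: [-179.9, -0.1, 0.1]
force: [-0.2, -0.5, -0.4]
opening: 0.0279
gripper_force: 0.0
clock: 60.8
tool_pos: [0.5901, 0.2835, 0.1248]
orientation: [-179.7, -0.2, 0.2]
force: [-0.0, 7.7, 0.7]
opening: 0.021
gripper_force: 30.0
clock: 61.42
tool_pos: [0.4986, 0.2561, 0.1247]
orientation: [-179.9, -0.2, 0.2]
force: [6.6, -4.0, -0.5]
opening: 0.0215
gripper_force: 30.0
clock: 61.92
tool_pos: [0.4433, 0.2001, 0.1246]
orientation: [-179.7, -0.1, 0.2]
force: [-12.6, 11.7, 10.0]
opening: 0.0213
gripper_force: 30.0
clock: 62.42
tool_pos: [0.4265, 0.1453, 0.1246]
orientation: [-179.9, -0.1, 0.1]
force: [-6.4, 2.5, 8.7]
opening: 0.0214
gripper_force: 30.0
```

```bash
python3 -m crank '[0,0,0,-0.5,10,0,0,0,0,0,-0.5,8,0,0,0,0,0,0,0,0,0]'
python3 -m crank '[0,0,0,0,5,0,0,0,0,0,0,3,0,0,0,0,0,0,0,0,0]'
```

```text
clock: 62.8
tool_pos: [0.426, 0.1278, 0.1245]
orientation: [-179.9, -0.1, 0.2]
force: [-4.7, 1.4, 6.5]
opening: 0.0215
gripper_force: 30.0
clock: 63.18
tool_pos: [0.4262, 0.12, 0.1246]
orientation: [-179.9, -0.1, 0.2]
force: [-3.3, 1.4, 7.2]
opening: 0.0216
gripper_force: 30.0
```

```bash
python3 -m crank '[0,0,0,0,2,0,0,0,0,0,0,1,0,0,0,0,0,0,0,0,0]'
python3 -m crank '[0,0,0,0,2,0,0,0,0,0,0,0,0,0]'
```

```text
clock: 63.55
tool_pos: [0.4263, 0.1173, 0.1246]
orientation: [-179.9, -0.1, 0.2]
force: [-3.3, 2.6, 7.2]
opening: 0.0213
gripper_force: 30.0
clock: 63.8
tool_pos: [0.4265, 0.1153, 0.1246]
orientation: [-179.9, -0.1, 0.2]
force: [-3.2, 3.0, 6.3]
opening: 0.0213
gripper_force: 30.0
```

```bash
python3 -m crank '[0,0,0,0,2,0,0,0,0,0,0,0,0,0]'
python3 -m crank '[0,0,0,0,2,0,0,0,0,0,0,0,0,0]'
python3 -m crank '[0,0,0,0,1.5,0,0,0,0,0,0,0,0,0]'
```

```text
clock: 64.05
tool_pos: [0.4265, 0.1143, 0.1246]
orientation: [-179.8, -0.2, 0.2]
force: [-5.3, 8.3, 6.3]
opening: 0.0212
gripper_force: 30.0
clock: 64.3
tool_pos: [0.4265, 0.1142, 0.1246]
orientation: [-179.6, -0.2, 0.2]
force: [-10.6, 18.6, 4.9]
opening: 0.0213
gripper_force: 30.0
clock: 64.55
tool_pos: [0.4265, 0.1141, 0.1246]
orientation: [-179.5, -0.2, 0.1]
force: [-14.6, 25.0, 5.3]
opening: 0.0212
gripper_force: 30.0
```

The arm reached its stop at y = 0.114, with the force rising to 25 N. I'll ease off, release, lift and check.

```bash
python3 -m crank '[0,0,0,0,-3.5,0,0,0,0,0,0,0,0,0.55,0,0,0,0,0,0,0.6,0,0,0,0,0,0,0.6]'
python3 -m crank '[0,0,0,0,0,-30,0.6,0,0,0,0,0,-40,0.6,0,0,0,0,-50,0,0.6,0,0,0,0,-50,0,0.6,0,0,0,0,-50,0,0.6]'
python3 - <<'E'
from h import *
for c in("scene","top"):
    im=eyes.snapshot(c);cv2.imwrite(f"pics/{c}4.png",im)
    for t,z in dict(bar_knob=.136,bar_pivot=.102,sleeve_grip=.076,regulator=.0).items():
        for r in spotter.place_of(c,t)[:1]: print(c,t,round(r["p"],2),np.round(r["location"],1),ray(c,r["location"],z).round(4))
    m=cv2.inRange(im,(0,0,0),(60,60,60))
togo([.415,.38,.2],-60)
E
python3 -c "
import cv2,numpy as np
a=cv2.imread('pics/scene4.png')[215:375,290:550];b=cv2.imread('pics/top4.png')[190:310,135:330]
cv2.imwrite('pics/v4.png',np.vstack([cv2.resize(a,(520,320)),cv2.resize(b,(520,280))]))"
```

```text
clock: 65.05
tool_pos: [0.4256, 0.112, 0.123]
orientation: [180.0, 0.0, 0.1]
force: [0.0, 0.2, -0.3]
opening: 0.0458
gripper_force: 0.0
clock: 65.68
tool_pos: [0.4254, 0.2635, 0.1932]
orientation: [-180.0, -0.0, 0.1]
force: [0.7, -0.2, 0.5]
opening: 0.0523
gripper_force: 0.0
scene bar_knob 0.57 [371.7 237.2] [0.4374 0.1184]
scene bar_pivot 0.79 [332. 301.] [0.5885 0.1199]
scene sleeve_grip 0.87 [497.1 301. ] [0.4102 0.3742]
scene regulator 0.96 [491.7 328.1] [0.4151 0.3812]
top bar_knob 0.88 [274.2 269.5] [0.4224 0.1101]
top bar_pivot 0.82 [267.  202.7] [0.5906 0.1284]
top sleeve_grip 0.67 [163.2 279.2] [0.4136 0.3796]
top regulator 0.97 [169. 283.] [0.4134 0.3861]
to go mm [ -10.4 -118.4   -6.8] at [0.4255 0.2616 0.1932] [-1.7999e+02 -1.0000e-02  6.0000e-02]
turn [-3.0000e-04 -0.0000e+00  1.0483e+00]
```

View pics/v4.png

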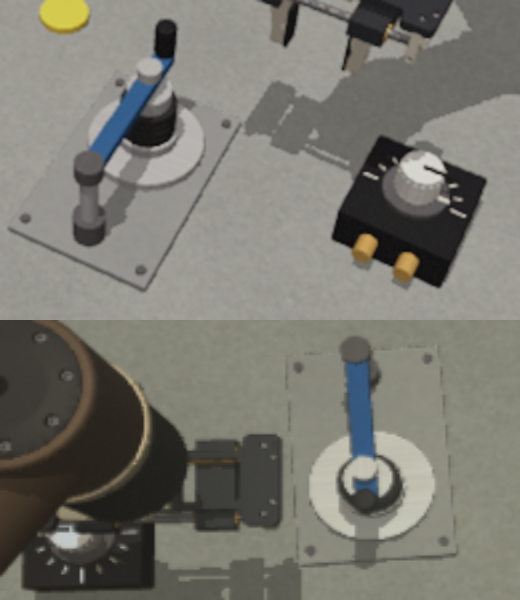

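The arm is home over the pack. Next I'll refine the sleeve's axis and approach the regulator.

```bash
python3 - <<'E'
from h import *
print(ray("top",(161.2,280),.093),ray("top",(165.5,281.5),.057))
im=cv2.imread("pics/scene4.png");cv2.imwrite("pics/x.png",cv2.resize(im[280:345,450:540],None,fx=7,fy=7,interpolation=2))
P=(.4135,.379);C=[(P,.093,.021,(0,0,255)),(P,.057,.031,(0,255,0))]
a=overlay("scene",im,(460,280,70,60),C,6)
b=overlay("top",cv2.imread("pics/top0.png"),(130,250,65,60),C,6)
cv2.imwrite("pics/sl.png",np.hstack([a,b]))
E
python3 -m crank '[0,0,0,-6,-60,0,0.75,0,0,0,-6,-57,0,0.75,0,0,0.1745,0,0,0,0.75,0,0,0.1745,0,0,0,0.75,0,0,0.1745,0,0,0,0.75]'
python3 -m crank '[0,0,0.1745,0,0,0,0.75,0,0,0.1745,0,0,0,0.75,0,0,0.1745,0,0,0,0.75,0,0,0,0,0,0,0.75,0,0,0,0,0,0,0.75]'
```

```text
[0.40963423 0.37940252] [0.41032584 0.37922015]
clock: 66.8
tool_pos: [0.4133, 0.379, 0.193]
orientation: [180.0, -0.0, -30.2]
force: [-0.9, -0.7, 0.1]
opening: 0.0657
gripper_force: 0.0
clock: 67.42
tool_pos: [0.4133, 0.3791, 0.1931]
orientation: [-180.0, 0.0, -59.7]
force: [0.5, 1.0, 0.1]
opening: 0.0655
gripper_force: 0.0
```

View pics/sl.png

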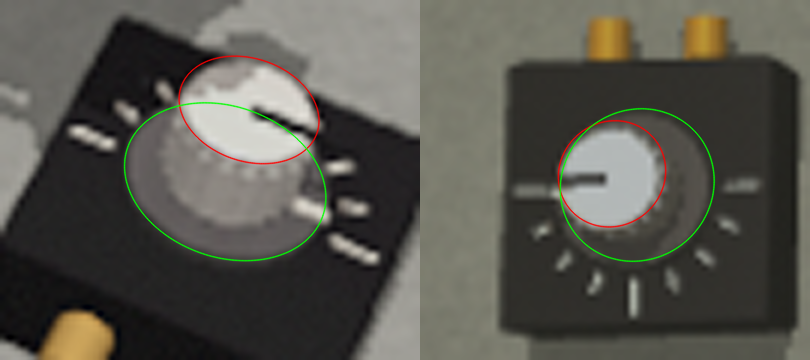

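```bash
python3 -m crank '[0,0,0,-0.5,0.9,50,0.75,0,0,0,0,0,50,0.75,0,0,0,0,0,30,0.75,0,0,0,0,0,0,0.75,0,0,0,0,0,0,0]'
python3 -m crank '[0,0,0,0,0,0,0,0,0,0,0,0,0,0]'
```

```text
clock: 68.05
tool_pos: [0.4127, 0.3801, 0.0643]
orientation: [-179.9, 0.0, -59.8]
force: [-0.5, 0.1, 0.0]
opening: 0.0604
gripper_force: 0.0
clock: 68.3
tool_pos: [0.4124, 0.3799, 0.0643]
orientation: [-179.9, 0.1, -59.8]
force: [0.3, -0.3, -0.4]
opening: 0.0411
gripper_force: 0.0
```

```bash
python3 -m crank '[0,0,0,0,0,0,0,0,0,0,0,0,0,0]'
python3 -m crank '[0,0,-0.1,0,0,0,0,0,0,-0.1,0,0,0,0,0,0,-0.1,0,0,0,0,0,0,-0.1,0,0,0,0,0,0,0,0,0,0,0]'
python3 - <<'E'
from h import *
o=get_obs();print(o["force"],o["moment"],o["orientation"])
E
```

```text
clock: 68.55
tool_pos: [0.4123, 0.3798, 0.0641]
orientation: [-179.9, 0.0, -59.8]
force: [-2.8, -0.8, 7.5]
opening: 0.0394
gripper_force: 30.0
clock: 69.18
tool_pos: [0.4121, 0.3796, 0.0641]
orientation: [-180.0, 0.0, -36.8]
force: [-3.6, -1.0, 8.4]
opening: 0.0397
gripper_force: 30.0
[-3.62297417 -0.98122385  8.40304886] [-0.41961143  1.41122412 -0.04345602] [-1.79950416e+02  9.25979388e-03 -3.68463471e+01]
```

```bash
python3 -m crank '[0,0,-0.125,0,0,0,0,0,0,-0.125,0,0,0,0,0,0,-0.125,0,0,0,0,0,0,-0.125,0,0,0,0]'
python3 -m crank '[0,0,-0.125,0,0,0,0,0,0,-0.125,0,0,0,0,0,0,-0.125,0,0,0,0,0,0,-0.125,0,0,0,0]'
python3 -m crank '[0,0,-0.125,0,0,0,0,0,0,-0.125,0,0,0,0,0,0,-0.125,0,0,0,0,0,0,-0.125,0,0,0,0]'
python3 -m crank '[0,0,-0.125,0,0,0,0,0,0,-0.125,0,0,0,0,0,0,-0.125,0,0,0,0,0,0,-0.125,0,0,0,0,0,0,0,0,0,0,0]'
```

```text
clock: 69.68
tool_pos: [0.4119, 0.3792, 0.0641]
orientation: [-180.0, -0.0, -8.1]
force: [-5.2, -2.4, 10.5]
opening: 0.0396
gripper_force: 30.0
clock: 70.18
tool_pos: [0.412, 0.3788, 0.0641]
orientation: [180.0, 0.0, 20.6]
force: [-2.2, -3.9, 8.2]
opening: 0.0391
gripper_force: 30.0
clock: 70.68
tool_pos: [0.4122, 0.3785, 0.0641]
orientation: [180.0, 0.0, 49.2]
force: [-1.3, -5.0, 10.0]
opening: 0.0394
gripper_force: 30.0
clock: 71.3
tool_pos: [0.4125, 0.3782, 0.0641]
orientation: [180.0, 0.1, 77.8]
force: [1.5, -5.9, 9.6]
opening: 0.0394
gripper_force: 30.0
```

```bash
python3 -m crank '[0,0,0,0,0,0,0.7,0,0,0,0,0,0,0.7,0,0,0,0,0,0,0.7,0,0,0,0,0,-50,0.7,0,0,0,0,0,-50,0.7]'
python3 -m crank '[0,0,0,60,0,-50,0.7,0,0,0,60,0,0,0.7,0,0,0,60,0,0,0.7,0,0,0,60,0,0,0.7,0,0,0,0,0,0,0.7]'
python3 - <<'E'
from h import *
a=eyes.snapshot("scene");b=eyes.snapshot("top")
cv2.imwrite("pics/v5.png",np.hstack([cv2.resize(a[280:345,455:535],None,fx=5,fy=5,interpolation=2),cv2.resize(b[250:315,130:210],None,fx=5,fy=5,interpolation=2)]))
cv2.imwrite("pics/s5.png",a)
E
```

```text
clock: 71.92
tool_pos: [0.4119, 0.3791, 0.1637]
orientation: [-180.0, 0.1, 77.7]
force: [1.1, 0.9, -0.8]
opening: 0.0615
gripper_force: 0.0
clock: 72.55
tool_pos: [0.4605, 0.6051, 0.1991]
orientation: [-179.9, 0.2, 77.7]
force: [-0.7, -0.8, -0.4]
opening: 0.0615
gripper_force: 0.0
```

View pics/v5.png

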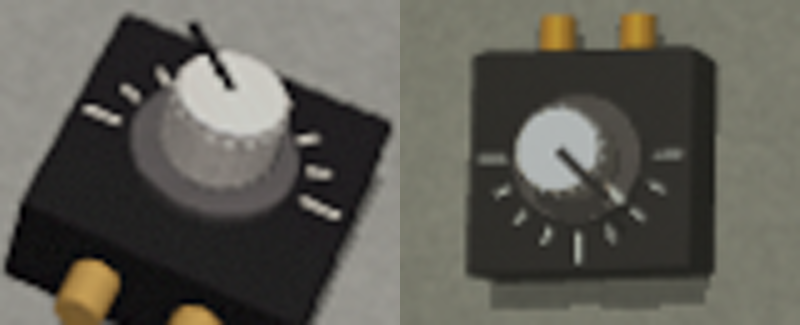

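View pics/s5.png

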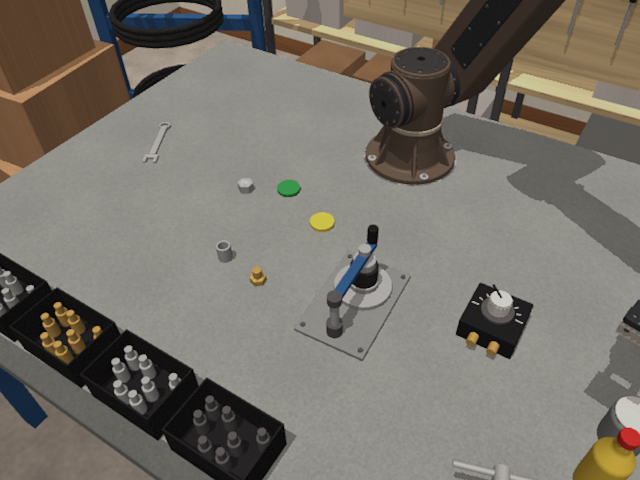

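The pictures show the pointer and flange stripe at mark 6 (top crop, tick at (637,215)), the arm home over the pack, and all bystanders where they were. Handing in.

```bash
python3 -c "
from plant import ctrl
print(ctrl.close_job())"
```

```text
the job is handed in; nothing more can be done
None
```

The job is handed in: seat, four gaskets and cap are stacked centred on the plate, the arm is back home against its stop, and the sleeve reads mark 6 in the last pictures. The hand-in returned no verdict.

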